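Prop the parts bin shut with the tall ebony peg

ROBOT

A 6-joint arm with a two-finger parallel gripper is mounted at the origin on the work surface. World frame = base frame: x ahead of the robot, y to its left, z up, the work surface at z = 0. Lengths are in m, angles in rad, forces in N, time in s.
With the tool pointing down it reaches from about 0.35 to 0.85 m from the base axis. Payload 8.1 kg.
Tool frame: the origin (TCP) lies between the finger pads; the fingertips stand 25 mm ahead of it and the grasp point (between the pads) lies 6 mm ahead of it; z points along the fingers, y is the line along which they close (so a half turn about z gives the same grasp; the last joint's range is limited). The gripper opens to 85 mm and grips with 20 to 120 N. Pads are 22 mm wide; open, the fingers measure 114 mm over their backs; the gripper's body (76 mm by 85 mm) begins 54 mm behind the grasp point. The pads swing forward as they close: fully open they stand 13 mm farther back than shut.
Start: joints at [-1.416, 0.13, 1.488, -0, 1.523, -0.085], TCP at [0.143, -0.583, 0.256] pointing down, gripper open.
Joint ranges: [-2.96, 2.96], [-0.89, 2.26], [0.02, 2.5], [-1.34, 4.48], [0, 2.73], [-2.66, 2.66]. Speed limits (rad/s): [2.39, 2.39, 2.79, 3.14, 3.14, 3.14].

INTERFACE

Orientations are given as a unit quaternion [x, y, z, w].
In Python, from workcell import arm gives the robot as it stands.
- The arm moves only by the tool carry_out, never from a script. Its argument "rows" is a list of rows, each a list of 5 numbers: the opening, from 0 (shut) to 1 (fully open), then the shift along the tool's x, y, z in units of 0.04 m (1.0 is 0.04 m), then the turn about the tool's z in units of 8 degrees (1.0 is 8 degrees). A call has 1 to 20 rows; each row shifts and turns the commanded pose from where the row before left it, along the tool's axes as they then stand; what a row does not reach is not made up. A row lasts 1/10 s, in which the tool goes at most 50 mm and 8.59 degrees, less where a joint would pass 70% of its speed; a pose out of reach is approached as far as the arm can. A call with a number of a shift or a turn outside -1 to 1 is refused whole. A call with a gripper value outside its range is refused whole. The fingers move at their own pace and stop on an object; the grip force is fixed at half the most. Time passes only in rows, so rows that do not move let the fingers close. It gives the time, the measured TCP pose, the force, the opening and the grip force at its end, in the units of the state.
- arm.sense(): the state, without advancing time (a new reading comes with each control period).
- arm.grab_frame(name): name is "scene" or "top"; returns (picture, depth): 400x640x3 uint8, red, green, blue; 400x640 float32, m along the optical axis (not along the pixel's ray), 0 where there is no reading.
- arm.get_calibration(name): a dict with "camera_matrix" (3x3 intrinsics, pixels), "extrinsics" (4x4, takes a point from camera to world coordinates). Camera axes: x right, y down, z forward; pixel columns grow to the right and rows downward; lengths in m; the calibration is good to about 2 mm. A picture is of the moment at which its call begins. get_calibration takes no time and is no camera call.
- arm.job_done(): hands the job in; it is judged then, once.
Trained networks look in the newest picture that a camera, given by its name, has taken for a name from the list of things; names that differ only in an ending like _2 or _b are one class to them, and where a whole thing is asked for, a point or a joint stands for the part that bears it (a point fixed in the world has none). Each returns a list of dicts, best first, with "confidence" (0 to 1); they miss things now and then, are a little off and sometimes report something else, mostly with a low value. They report only what shows in the picture. A call takes as long as a camera call. They do not tell look-alikes from the thing itself.
- arm.recognise(camera, name): "at" ([column, row] in pixels, amid what is visible of it).
- arm.landmark_of(camera, name): "at" ([column, row] in pixels: a listed point, or the origin of a listed thing).
The state is a dict: "time_s": time; "joint_positions": joint angles; "qd": joint speeds; "effort": joint torques, N m; "ee_pos": TCP position; "tcp_rot": TCP orientation; "wrist_force": force on the tool from outside, world axes, zero at the start; "wrist_torque": the same for the moment, N m; "finger_gap": finger opening in m; "grasp_force": force on a finger pad.
Only numpy, scipy, OpenCV 4.12 (cv2) and the standard library are available. Lean on these libraries where they do the work, as an engineer would, in place of code of your own. Each camera call takes 0.05 s, during which the arm holds its last target. There are 200 camera calls.

TASK

The zinc parts bin has sagged forward on its pivot pin: first push it back until it is fully shut. Then, pushing low on its foot so that it slides along the shelf and stays standing, push the tall ebony peg up against the front of the bin stand, at the yellow stripe in the middle, to keep the bin from sagging again. Nothing is to be picked up or tipped over; leave the mug, the bronze ring and the two short pegs where they are.

Things in the scene. Friction and masses are not known exactly. Their poses are not given: they have to be found in the camera images.
- stand: Fixed dark wood stand of the bin. Origin on the surface below the middle of the shut bin's front; x points into the bin, y along its front, z up. A sill 25 mm high, 190 long, has its front face at x = 0, flush with the shut bin's front: a peg pushed to +x meets it. A yellow stripe 40 mm wide marks y = 0. 120 mm deep; cheeks 75 mm high at y = +-90 hold the pivot pin (along y, x = 30, z = 55 mm).
- bin (a joint): Forward tilt (rad) of the open-topped zinc bin about the pivot pin: 0 = shut, upright at a hard stop; 0.55 = fully sagged, top towards the stand's -x. Starts at 0.25 to 0.5. Stiff hinge: the bin stays where it is left; 2 to 4 N at the rim push it back. Bin 110 mm deep in x, 160 wide in y; shut, it spans z = 42 to 137 mm and its front is at the stand's x = 0.
- bin_rim (a point): Middle of the upper front edge of the bin; moves with the bin. When shut it lies at x = 0, y = 0, z = 137 mm in the stand's frame; at a tilt of 0.5 it is about 36 mm nearer the front and 23 mm lower.
- tall_peg: Tall loose black ebony peg, standing, 150 mm high, about 0.22 kg. Origin: centre of its underside, z up. Foot 48 mm diameter, 30 mm high; waist 26 to 30; head 40 diameter. Starts 135 to 175 mm in front of the stand, up to 50 mm aside. Pushed above the foot it may topple. A gripper straight down with closed fingers would bump the head: lean it back, or push with the outside of an open finger.
- mug: Bystander: cracked white enamel mug, 76 mm in diameter, 85 mm high, with a handle; origin at the centre of its underside. Not to be moved.
- ring: Bystander: cast bronze counterweight ring lying flat, 72 mm outside diameter, 36 mm hole, 22 mm high; origin at the centre of its underside. Not to be moved.
- short_peg_a: Bystander: short black ebony peg, standing, 30 mm in diameter, 75 mm high; origin at the centre of its underside. Not to be moved.
- short_peg_b: Bystander: like short_peg_a.
Not all that is in view belongs to the job. Of the things that look like the stand, the largest one is meant. Leave any orange or purple look-alike of the tall_peg alone.

How it is judged:
By the outcome, as a careful person would: the job done as asked, in the order asked, and still so for the second after the job is handed in, with the robot touching nothing.
It also fails if it takes over 64 s, if anything falls off the work surface, if the arm or the gripper's body presses on something with over 40 N, if the wrist force passes 120 N, or if a joint passes its speed limit or range.

## Working session

There is one attempt and no reset: what is moved stays moved. The work goes in short steps, Python scripts to look and compute and a tool call to move; the robot and the scene stay as the last step left them, time stands still between calls to the robot, and variables do not carry over. Pictures are saved under pics/ and viewed, at most 10 in all, crops included, and the job is handed in when it is done.

Besides the shell and the picture viewer there is one more tool, called after "Emit:" as name(argument=value, ...) on one line, values as JSON. carry_out: Moves the arm, as the interface text tells. Shifts and turns lie within -1 to 1; 1 stands for 0.04 m of shift or 8 degrees of turn. Its arguments: {"type":"object","properties":{"rows":{"type":"array","items":{"type":"array","items":{"type":"number"}}}},"required":["rows"]}

```bash
mkdir -p pics; cat > h.py <<'E'
from workcell import arm
import numpy as np, cv2
def cal(n):
    c=arm.get_calibration(n); return np.array(c["camera_matrix"]),np.array(c["extrinsics"])
def w(n,d,uv,win=2):
    K,T=cal(n); u,v=int(round(uv[0])),int(round(uv[1]))
    p=d[max(v-win,0):v+win+1,max(u-win,0):u+win+1]; z=np.median(p[p>0])
    return (T@np.r_[np.linalg.inv(K)@[uv[0],uv[1],1]*z,1])[:3]
def onz(n,uv,z):
    K,T=cal(n); r=T[:3,:3]@np.linalg.inv(K)@[uv[0],uv[1],1]; o=T[:3,3]
    return o+r*(z-o[2])/r[2]
def proj(n,p):
    K,T=cal(n); q=np.linalg.inv(T)@np.r_[p,1]; q=K@q[:3]; return q[:2]/q[2]
E
python3 - <<'E'
from h import *
for n in("scene","top"):
    im,d=arm.grab_frame(n); cv2.imwrite(f"pics/{n}0.png",im[:,:,::-1]); np.save(f"{n}0.npy",d)
    print(n,cal(n)[1][:3].round(2).tolist())
    for t in("stand","bin_rim","bin","tall_peg","mug","ring","short_peg_a"):
        for f in (arm.landmark_of,arm.recognise):
            try:
                for r in f(n,t)[:4]:
                    a=r["at"]; print(t,f.__name__[:3],np.round(a),round(r["confidence"],2),w(n,d,a).round(3),onz(n,a,0)[:2].round(3))
            except Exception as e: print(t,e)
E
```

```text
scene [[-0.57, 0.55, -0.61, 1.13], [0.82, 0.4, -0.41, 0.49], [0.02, -0.73, -0.68, 0.75]]
stand cal [336. 172.] 0.96 [0.417 0.053 0.069] [0.344 0.009]
stand cal [296. 237.] 0.83 [0.671 0.129 0.119] [0.584 0.061]
stand cal [405. 309.] 0.83 [0.683 0.363 0.102] [0.612 0.344]
stand cal [305. 228.] 0.87 [0.648 0.133 0.127] [0.55  0.061]
stand cal [346. 161.] 0.72 [0.396 0.065 0.094] [0.291 0.005]
stand cal [419. 310.] 0.72 [0.649 0.379 0.071] [0.599 0.367]
bin_rim cal [334. 140.] 0.94 [0.349 0.003 0.1  ] [ 0.229 -0.071]
bin_rim cal [412. 272.] 0.62 [0.523 0.315 0.001] [0.523 0.315]
bin_rim cal [288. 187.] 0.59 [ 0.463 -0.054 -0.   ] [ 0.463 -0.054]
bin_rim cal [204. 251.] 0.47 [ 0.745 -0.056  0.022] [ 0.733 -0.072]
bin_rim cal [307. 215.] 0.76 [0.639 0.13  0.15 ] [0.516 0.041]
bin_rim cal [424. 300.] 0.76 [0.609 0.374 0.051] [0.572 0.366]
bin_rim cal [341. 158.] 0.75 [0.333 0.016 0.042] [ 0.286 -0.012]
bin it knows: bin_rim, mug, ring, short_peg, stand, tall_peg
bin cal [423. 302.] 0.82 [0.61  0.373 0.046] [0.576 0.365]
bin cal [304. 218.] 0.8 [0.645 0.129 0.147] [0.527 0.043]
tall_peg cal
[... 2145 characters left out ...]
5.] 0.94 [ 0.407 -0.084  0.145] [ 0.403 -0.109]
tall_peg cal [440. 160.] 0.83 [ 0.615 -0.118  0.142] [ 0.641 -0.148]
tall_peg cal [430. 216.] 0.74 [ 0.503 -0.094  0.149] [ 0.514 -0.122]
mug cal [282. 166.] 0.62 [0.631 0.214 0.004] [0.631 0.214]
mug cal [280. 165.] 0.87 [0.633 0.219 0.005] [0.634 0.22 ]
ring cal [407. 123.] 0.85 [ 0.73  -0.075 -0.001] [ 0.73  -0.075]
ring cal [414. 116.] 0.6 [ 0.744 -0.091  0.007] [ 0.746 -0.092]
short_peg_a cal [296. 255.] 0.72 [0.426 0.176 0.074] [0.426 0.182]
short_peg_a cal [363. 101.] 0.67 [0.766 0.03  0.051] [0.782 0.028]
short_peg_a cal [363.  97.] 0.62 [0.77  0.03  0.073] [0.793 0.026]
short_peg_a cal [295. 254.] 0.61 [0.429 0.177 0.074] [0.429 0.184]
```

View pics/scene0.png

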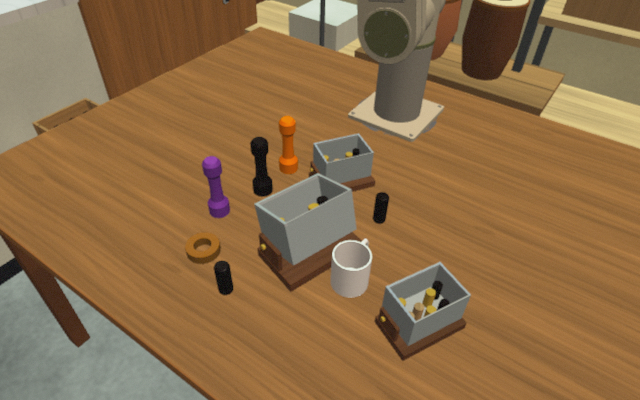

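View pics/top0.png

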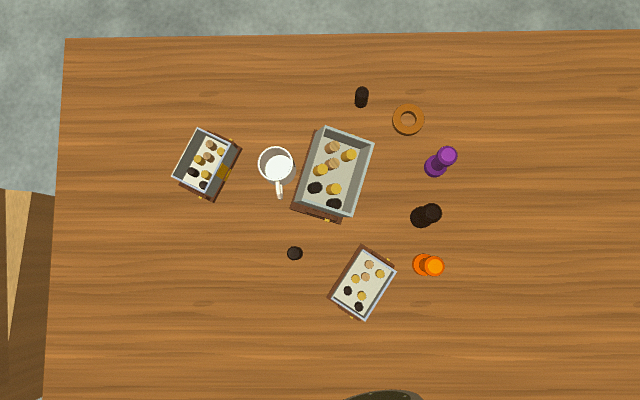

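Scene picture: the largest bin/stand is at about (305,230) and its look-alikes are at (343,160) and (424,305). The black tall peg is at (261,165), with orange at (288,145) and purple at (216,187). In the top picture the large bin is at (335,175) and the black peg's foot is at (420,217); orange is at (428,265) and purple at (440,160).

Candidates for the stand: top (335,175) is the largest, so I choose it; (363,283) and (207,163) are rejected. Candidates for the peg: black at (420,217) is chosen; orange and purple are rejected. Next is a close crop and a fit.

```bash
python3 - <<'E'
from h import *
P=[];tag=[]
for n in("scene","top"):
    d=np.load(n+"0.npy");K,T=cal(n);v,u=np.nonzero(d>0)
    q=np.linalg.inv(K)@np.c_[u,v,np.ones(len(u))].T*d[v,u]
    p=(T[:3,:3]@q).T+T[:3,3]; P.append(p)
for p,n in zip(P,("scene","top")):
    m=(abs(p[:,0]-.59)<.16)&(abs(p[:,1]-.07)<.14)
    p=p[m]
    hi=p[(p[:,2]>.095)&(p[:,1]>-.06)&(p[:,1]<.17)]
    print(n,"hi",len(hi),hi[:,2].max().round(3))
    r=cv2.minAreaRect(hi[:,:2].astype(np.float32)); print(r,cv2.boxPoints(r).round(3).tolist())
    lo=p[(p[:,2]>.012)&(p[:,2]<.04)&(p[:,1]>-.06)&(p[:,1]<.17)]
    r=cv2.minAreaRect(lo[:,:2].astype(np.float32)); print("lo",len(lo),r,cv2.boxPoints(r).round(3).tolist())
# peg
for p,n in zip(P,("scene","top")):
    m=(abs(p[:,0]-.51)<.045)&(abs(p[:,1]+.09)<.05)
    for a,b in((.004,.028),(.032,.1),(.12,.2)):
        s=p[m&(p[:,2]>a)&(p[:,2]<b)]
        print("peg",n,a,len(s),s[:,:2].min(0).round(3),s[:,:2].max(0).round(3),s.mean(0).round(3))
im=cv2.imread("pics/top0.png")[105:245,270:470]; im2=cv2.imread("pics/scene0.png")[120:300,180:380]
a=cv2.resize(im,(600,420),interpolation=2)
cv2.imwrite("pics/c1.png",a)
E
```

```text
scene hi 3991 0.158
((0.5614563226699829, 0.09429237246513367), (0.15075157582759857, 0.25685861706733704), 86.7807388305664) [[0.42899999022483826, 0.026000000536441803], [0.6850000023841858, 0.012000000104308128], [0.6940000057220459, 0.16200000047683716], [0.43700000643730164, 0.1770000010728836]]
lo 1595 ((0.6726980805397034, 0.08343157172203064), (0.13425025343894958, 0.31866130232810974), 39.16893768310547) [[0.5199999809265137, 0.16500000655651093], [0.7210000157356262, -0.0820000022649765], [0.824999988079071, 0.0020000000949949026], [0.6240000128746033, 0.24899999797344208]]
top hi 1962 0.16
((0.561078667640686, 0.09317265450954437), (0.15212535858154297, 0.2552485466003418), 86.94892883300781) [[0.4300000071525574, 0.024000000208616257], [0.6840000152587891, 0.009999999776482582], [0.6930000185966492, 0.16200000047683716], [0.43799999356269836, 0.17599999904632568]]
lo 762 ((0.5945669412612915, 0.07272446155548096), (0.19856911897659302, 0.36574792861938477), 74.89806365966797) [[0.3919999897480011, 0.02500000037252903], [0.7450000047683716, -0.07100000232458115], [0.796999990940094, 0.12099999934434891], [0.4440000057220459, 0.2160000056028366]]
peg scene 0.004 145 [ 0.49  -0.118] [ 0.536 -0.07 ] [ 0.524 -0.085  0.016]
peg scene 0.032 344 [ 0.489 -0.116] [ 0.535 -0.074] [ 0.519 -0.09   0.06 ]
peg scene 0.12 302 [ 0.497 -0.115] [ 0.532 -0.076] [ 0.518 -0.09   0.14 ]
peg top 0.004 57 [ 0.468 -0.137] [ 0.551 -0.04 ] [ 0.501 -0.082  0.013]
peg top 0.032 156 [ 0.489 -0.112] [ 0.533 -0.077] [ 0.506 -0.089  0.043]
peg top 0.12 346 [ 0.491 -0.117] [ 0.529 -0.078] [ 0.509 -0.096  0.146]
```

View pics/c1.png

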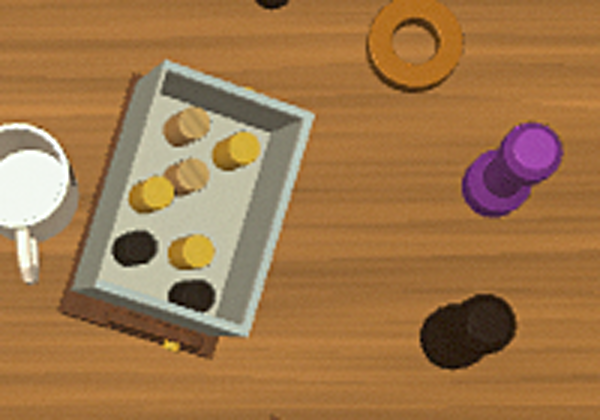

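The crop shows the large bin sagged toward the black peg. Its rim corners are at about (167,62), (313,115), (247,335) and (75,290), and the peg foot is at about (455,335), so the choice is confirmed. Now I'll fit stand pose and tilt.

```bash
python3 - <<'E'
from h import *
from scipy.optimize import least_squares
d=np.load("top0.npy");ds=np.load("scene0.npy")
c=np.array([[247,335],[313,115],[167,62],[75,290]],float)/3+[270,105]   # front -y? order
c-=1/3
cen=c.mean(0)
for uv in c:
    k=uv+(cen-uv)/np.linalg.norm(cen-uv)*2
    print(uv.round(1),w("top",d,k,1).round(3))
# y_s = z x x_s ; x_s~(+.3,+.95) -> y_s ~(-.95,.3)
def M(q,P):
    x,y,a,t=q; R=np.array([[np.cos(a),-np.sin(a),0],[np.sin(a),np.cos(a),0],[0,0,1]])
    P=np.array(P,float); dx,dz=P[:,0]-.03,P[:,2]-.055   # forward tilt: top to -x
    P=np.c_[.03+dx*np.cos(t)-dz*np.sin(t),P[:,1],.055+dx*np.sin(t)+dz*np.cos(t)]
    return P@R.T+[x,y,0]
rim=[(0,.08,.137),(0,-.08,.137),(.11,-.08,.137),(.11,.08,.137)]
f=lambda q:(np.array([proj("top",p) for p in M(q,rim)])-c).ravel()
s=least_squares(f,[.57,.03,1.25,.4]); q=s.x; print("stand x,y,yaw,tilt",q.round(4),"res px",f(q).round(1))
print("rim",M(q,[(0,0,.137)]).round(3), "corners",M(q,rim).round(3).tolist())
# check with scene: project
im=cv2.imread("pics/scene0.png")
q0=q.copy();q0[3]=0
for p in M(q,rim): cv2.circle(im,tuple(int(v) for v in proj("scene",p).round()),2,(0,0,255),-1)
for p in M(q0,[(0,-.095,.0),(0,.095,0),(.12,-.095,0),(.12,.095,0),(0,0,.025)]): cv2.circle(im,tuple(int(v) for v in proj("scene",p).round()),2,(0,255,0),-1)
cv2.imwrite("pics/c2.png",cv2.resize(im[110:310,180:400],(660,600)))
x=np.array([np.cos(q[2]),np.sin(q[2])]);e=np.array([.512,-.096])-q[:2]
print("peg in stand",e@x,e@[-x[1],x[0]])
E
```

```text
[352.  216.3] [0.508 0.06  0.127]
[374. 143.] [0.652 0.016 0.127]
[325.3 125.3] [0.682 0.11  0.153]
[294.7 201.3] [0.541 0.174 0.094]
stand x,y,yaw,tilt [0.5785 0.0423 1.2434 0.0663] res px [-2.   1.2  0.7 -0.  -1.9  0.3  3.2 -1.5]
rim [[0.577 0.037 0.135]] corners [[0.501, 0.063, 0.135], [0.653, 0.012, 0.135], [0.688, 0.115, 0.142], [0.536, 0.167, 0.142]]
peg in stand -0.15239260568417226 0.018504473502722236
```

View pics/c2.png

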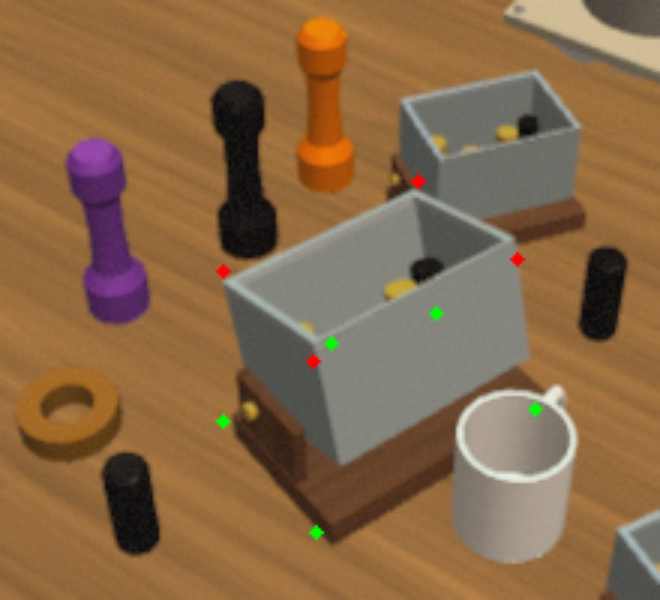

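The picture shows the tilt was under-fitted: the true rim corners in the crop are (413,192), (227,282), (318,340) and (517,238). The stand base corners are at (337,541) and (240,433). I'll fit both views together.

```bash
cat >> h.py <<'E'
def M(q,P):
    x,y,a,t=q; R=np.array([[np.cos(a),-np.sin(a),0],[np.sin(a),np.cos(a),0],[0,0,1]])
    P=np.array(P,float); dx,dz=P[:,0]-.03,P[:,2]-.055
    P=np.c_[.03+dx*np.cos(t)-dz*np.sin(t),P[:,1],.055+dx*np.sin(t)+dz*np.cos(t)]
    return P@R.T+[x,y,0]
E
python3 - <<'E'
from h import *
from scipy.optimize import least_squares
ct=np.array([[247,335],[313,115],[167,62],[75,290]],float)/3+[270,105]-1/3
cs=np.array([[413,192],[227,282],[318,340],[517,238]],float)/3+[180,110]-1/3
bs=np.array([[337,541],[240,433]])/3+[180,110]-1/3
rim=[(0,.08,.137),(0,-.08,.137),(.11,-.08,.137),(.11,.08,.137)]
base=[(.12,-.095,0),(0,-.095,0)]
def f(q):
    q0=np.r_[q[:3],0]
    return np.r_[(np.array([proj("top",p) for p in M(q,rim)])-ct).ravel(),(np.array([proj("scene",p) for p in M(q,rim)])-cs).ravel(),(np.array([proj("scene",p) for p in M(q0,base)])-bs).ravel()]
s=least_squares(f,[.57,.03,1.25,.4],loss="soft_l1"); q=s.x; print("stand",q.round(4),"res px",f(q).round(1))
print("rim",M(q,[(0,0,.137)]).round(3))
x=np.array([np.cos(q[2]),np.sin(q[2])]);e=np.array([.512,-.096])-q[:2]
print("peg in stand",e@x,e@[-x[1],x[0]])
E
```

```text
stand [0.5828 0.0568 1.274  0.2748] res px [-0.6  2.  -0.5  0.7 -1.6  0.4  5.6  0.5  1.  -0.8 -0.7 -0.1 -0.7  0.8
 -0.1 -0.3 -0.7  2.3 -1.3  1.1]
rim [[0.577 0.037 0.126]]
peg in stand -0.16681297436798348 0.02302593795000773
```

```bash
cat > plan.py <<'E'
# prints move needed in tool units to reach world (x,y,z) with tool-y along heading h (rad)
from h import *
from scipy.spatial.transform import Rotation as Ro
def need(x,y,z,h=None):
    s=arm.sense(); R=Ro.from_quat(s["tcp_rot"]).as_matrix(); d=R.T@(np.array([x,y,z])-s["ee_pos"])
    a=np.arctan2(R[1,1],R[0,1]); o=dict(units=(d/.04).round(2).tolist())
    if h is not None:
        t=(h-a+np.pi/2)%np.pi-np.pi/2   # ccw about world z
        o["turn8"]=round(float(-np.degrees(t)/8),2)  # tool z down
    o.update(pos=np.round(s["ee_pos"],4).tolist(),yaw_y=round(float(a),3),f=np.round(s["wrist_force"],1).tolist(),t=s["time_s"],gap=round(s["finger_gap"],4)); return o
S=np.array([.583,.057]);A=1.274
def st(a,b): return S+a*np.array([np.cos(A),np.sin(A)])+b*np.array([-np.sin(A),np.cos(A)])
E
python3 - <<'E'
from plan import *
R=Ro.from_quat(arm.sense()["tcp_rot"]).as_matrix(); print(R.round(2).tolist())
p=st(-.075,0);print(p,need(*p,.256,A))
E
```

```text
[[0.97, 0.24, 0.0], [0.24, -0.97, -0.0], [0.0, 0.0, -1.0]]
[ 0.56106564 -0.01472088] {'units': [13.54, -11.31, 0.01], 'turn8': 3.84, 'pos': [0.1425, -0.5828, 0.2563], 'yaw_y': -1.331, 'f': [-0.5, 0.5, -0.3], 't': 1.4, 'gap': 0.0858}
```

Emit:
carry_out(rows=[[0,0.75,-0.63,0,0],[0,0.75,-0.63,0,0],[0,0.75,-0.63,0,0],[0,0.75,-0.63,0,0],[0,0.75,-0.63,0,0],[0,0.75,-0.63,0,0],[0,0.75,-0.63,0,0],[0,0.75,-0.63,0,0],[0,0.75,-0.63,0,0],[0,0.75,-0.63,0,0],[0,0.75,-0.63,0,0],[0,0.75,-0.63,0,0],[0,0.75,-0.63,0,0],[0,0.75,-0.63,0,0],[0,0.75,-0.63,0,0],[0,0.75,-0.63,0,0],[0,0,0,0,0]])

```text
time_s: 3.1
ee_pos: [0.5148, -0.0735, 0.2563]
tcp_rot: [0.993, 0.122, 0.0, -0.001]
wrist_force: [-0.6, -0.4, 0.4]
finger_gap: -0.0002
grasp_force: 0.0
```

Emit:
carry_out(rows=[[0,0,0,0,0.96],[0,0,0,0,0.96],[0,0,0,0,0.96],[0,0,0,0,0.96],[0,0,0,0,0]])

```text
time_s: 3.6
ee_pos: [0.5128, -0.0776, 0.2564]
tcp_rot: [0.989, -0.149, 0.0, 0.0]
wrist_force: [0.3, -0.4, -0.2]
finger_gap: -0.0003
grasp_force: 0.0
```

```bash
python3 - <<'E'
from plan import *
p=st(-.075,0);print(p,need(*p,.145,A))
E
```

```text
[ 0.56106564 -0.01472088] {'units': [0.69, -1.86, 2.78], 'turn8': -0.02, 'pos': [0.5128, -0.0776, 0.2564], 'yaw_y': -1.87, 'f': [0.3, -0.4, -0.2], 't': 3.6, 'gap': -0.0003}
```

Emit:
carry_out(rows=[[0,0.35,-0.93,0,0],[0,0.34,-0.93,0,0],[0,0,0,0.8,0],[0,0,0,0.8,0],[0,0,0,0.8,0],[0,0,0,0.5,0],[0,0,0,0,0],[0,0,0,0,0]])

```text
time_s: 4.4
ee_pos: [0.5611, -0.0143, 0.1407]
tcp_rot: [0.989, -0.147, -0.0, 0.0]
wrist_force: [0.8, -0.5, 1.3]
finger_gap: 0.0004
grasp_force: 0.0
```

Emit:
carry_out(rows=[[0,0,-0.2,0,0],[0,0,-0.2,0,0],[0,0,-0.2,0,0],[0,0,-0.2,0,0],[0,0,-0.1,0,0],[0,0,-0.1,0,0],[0,0,-0.1,0,0],[0,0,-0.1,0,0]])

```text
time_s: 5.2
ee_pos: [0.5756, 0.0313, 0.141]
tcp_rot: [0.989, -0.148, 0.0, 0.001]
wrist_force: [-0.7, -2.4, 1.8]
finger_gap: 0.0003
grasp_force: 1.3
```

Emit:
carry_out(rows=[[0,0,-0.08,0,0],[0,0,-0.08,0,0],[0,0,-0.05,0,0],[0,0,-0.05,0,0],[0,0,0,0,0]])

```text
time_s: 5.7
ee_pos: [0.5781, 0.0422, 0.14]
tcp_rot: [0.989, -0.147, -0.0, -0.0]
wrist_force: [0.7, 0.3, -0.4]
finger_gap: -0.0002
grasp_force: 0.0
```

Emit:
carry_out(rows=[[0,0,-0.04,0,0],[0,0,-0.04,0,0],[0,0,0,0,0]])

```text
time_s: 6.0
ee_pos: [0.5785, 0.0432, 0.1401]
tcp_rot: [0.989, -0.148, -0.001, 0.002]
wrist_force: [-4.7, -8.9, 2.9]
finger_gap: -0.0001
grasp_force: 4.9
```

Emit:
carry_out(rows=[[0,0,-0.04,0,0],[0,0,-0.04,0,0],[0,0,0,0,0]])

```text
time_s: 6.3
ee_pos: [0.5786, 0.0436, 0.1401]
tcp_rot: [0.989, -0.148, -0.002, 0.004]
wrist_force: [-10.3, -21.7, 8.1]
finger_gap: -0.0
grasp_force: 11.8
```

Hard stop reached: the force rose to 24 N with the tool no longer advancing, at the expected place. Back off, rise, and look again.

Emit:
carry_out(rows=[[0,0,0.3,0,0],[0,0,0.6,0,0],[0,0,0,-0.9,0],[0,0,0,-0.9,0],[0,0,0,-0.9,0],[0,0,0,-0.3,0],[1,-0.4,0.9,0,0],[1,-0.4,0.9,0,0],[1,-0.4,0.9,0,0],[1,0,0.9,0,0],[1,0,0.9,0,0],[1,0,0.9,0,0],[1,0,0.9,0,0],[1,0,0,0,0],[1,0,0,0,0]])

```text
time_s: 7.8
ee_pos: [0.4497, -0.2137, 0.2596]
tcp_rot: [0.989, -0.149, -0.0, -0.001]
wrist_force: [0.3, 0.8, 0.8]
finger_gap: 0.0854
grasp_force: 0.0
```

```bash
python3 - <<'E'
from plan import *
for n in("scene","top"):
    im,d=arm.grab_frame(n); cv2.imwrite(f"pics/{n}1.png",im[:,:,::-1]); np.save(n+"1.npy",d)
    for r in arm.landmark_of(n,"tall_peg")[:4]: print(n,np.round(r["at"]),onz(n,r["at"],0)[:2].round(3))
q=[*S,A,0]
rim=[(0,.08,.137),(0,-.08,.137),(.11,-.08,.137),(.11,.08,.137),(0,-.095,0),(.12,-.095,0),(0,.02,.025),(0,-.02,.025)]
out=[]
for n,(a,b,c,e) in (("scene",(110,290,190,390)),("top",(105,245,280,460))):
    im=cv2.imread(f"pics/{n}1.png")
    im=cv2.resize(im[a:b,c:e],None,fx=2.2,fy=2.2,interpolation=2)
    for p in M(q,rim): cv2.circle(im,tuple(int(v) for v in ((proj(n,p)-[c,a]+.5)*2.2).round()),1,(0,0,255),-1)
    out.append(cv2.copyMakeBorder(im,0,400-im.shape[0],0,0,0))
cv2.imwrite("pics/c3.png",np.hstack([o[:400] for o in out])[:,:800] if True else 0)
print(need(0,0,.25,A))
E
```

```text
scene [287. 169.] [ 0.407 -0.102]
scene [265. 190.] [ 0.507 -0.092]
scene [221. 209.] [ 0.616 -0.133]
top [419. 216.] [ 0.513 -0.096]
top [418. 263.] [ 0.407 -0.091]
top [433. 164.] [ 0.632 -0.131]
top [280. 168.] [0.625 0.221]
{'units': [-12.32, -1.81, 0.25], 'turn8': 0.01, 'pos': [0.4504, -0.2124, 0.2601], 'yaw_y': -1.866, 'f': [0.0, -0.3, -0.2], 't': 8.0, 'gap': 0.0853}
```

```bash
python3 -c "
import cv2;i=cv2.imread('pics/c3.png');print(i.shape)"
```

```text
(400, 800, 3)
```

View pics/c3.png

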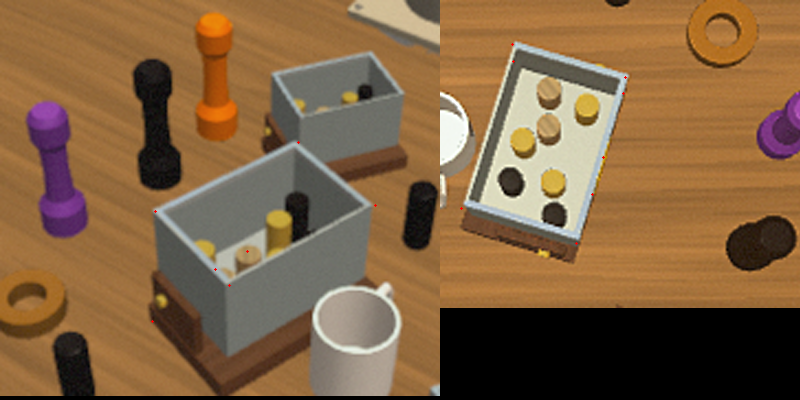

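The bin is shut: the model corners at tilt 0 lie on the rim (scene crop (155,211), (297,143) and (228,285)). The peg is still standing at its old place, top crop (750,245).

```bash
python3 - <<'E'
from plan import *
peg=np.array([.512,-.096]);g=st(-.024,0);v=g-peg;L=np.linalg.norm(v);h=np.arctan2(v[1],v[0]);u=v/L
p=peg-.1*u;print(g,h,L,p,need(*p,.03,h))
E
```

```text
[0.57598101 0.03404932] 1.1135893578621863 0.14493582948977124 [ 0.46785563 -0.1857289 ] {'units': [0.22, -0.76, 5.75], 'turn8': 1.16, 'pos': [0.4504, -0.2124, 0.2601], 'yaw_y': -1.866, 'f': [0.0, -0.3, -0.2], 't': 8.0, 'gap': 0.0853}
```

Emit:
carry_out(rows=[[1,0.22,-0.76,0,0],[1,0,0,0,0.58],[1,0,0,0,0.58],[1,0,0,0.9,0],[1,0,0,0.9,0],[1,0,0,0.9,0],[1,0,0,0.9,0],[1,0,0,0.9,0],[1,0,0,0.6,0],[1,0,0,0.4,0],[1,0,0,0.2,0],[1,0,0,0,0],[1,0,0,0,0]])

```text
time_s: 9.3
ee_pos: [0.4681, -0.1869, 0.0332]
tcp_rot: [0.974, -0.227, 0.001, 0.0]
wrist_force: [-0.3, -0.5, 0.2]
finger_gap: 0.0851
grasp_force: 0.0
```

```bash
python3 - <<'E'
from plan import *
print(need(.468,-.1857,.03,1.1136))
im,d=arm.grab_frame("scene"); im=im[:,:,::-1]
cv2.imwrite("pics/c4.png",cv2.resize(im[60:260,180:380],(600,600),interpolation=2))
E
```

```text
{'units': [-0.02, -0.03, 0.08], 'turn8': -0.0, 'pos': [0.4681, -0.1869, 0.0332], 'yaw_y': -2.028, 'f': [-0.3, -0.5, 0.2], 't': 9.3, 'gap': 0.0851}
```

View pics/c4.png

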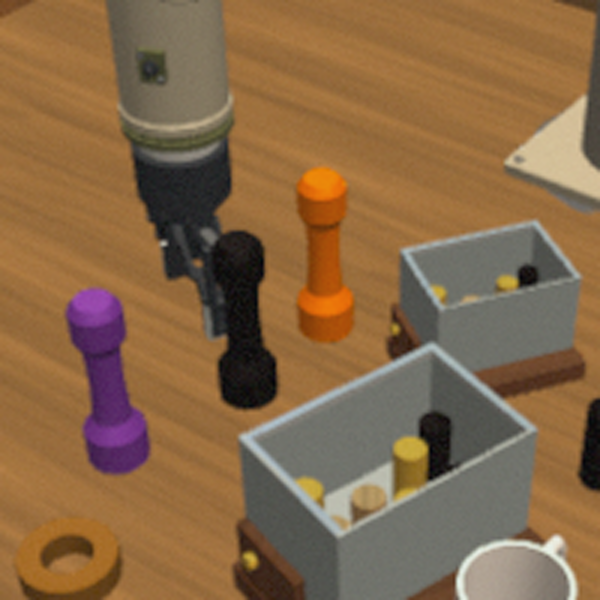

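The picture shows the open gripper down behind the black peg (its foot at (248,385)), with the front fingertip at (215,335) and all neighbours clear. I'll check the finger's profile and tip height in the depth image.

```bash
python3 - <<'E'
from plan import *
s=arm.sense();R=Ro.from_quat(s["tcp_rot"]).as_matrix()
for n in("scene","top"):
    _,d=arm.grab_frame(n);K,T=cal(n);v,u=np.nonzero(d>0)
    q=np.linalg.inv(K)@np.c_[u,v,np.ones(len(u))].T*d[v,u]
    p=(T[:3,:3]@q).T+T[:3,3]; t=(p-s["ee_pos"])@R
    m=(abs(t[:,0])<.045)&(abs(t[:,1])<.07)&(p[:,2]>.004)
    print(n)
    for z in np.arange(.004,.18,.012):
        k=t[m&(p[:,2]>z)&(p[:,2]<z+.012)]
        if len(k): print(round(z,3),len(k),"fwd max",(-np.percentile(k[:,1],3)).round(3),"x",k[:,0].min().round(3),k[:,0].max().round(3))
E
```

```text
scene
0.004 7 fwd max 0.062 x -0.009 0.044
0.016 20 fwd max 0.052 x -0.003 0.012
0.028 46 fwd max 0.057 x -0.004 0.013
0.04 59 fwd max 0.058 x -0.003 0.013
0.052 33 fwd max 0.059 x -0.002 0.012
0.064 28 fwd max 0.06 x -0.002 0.015
0.076 53 fwd max 0.069 x 0.003 0.019
0.088 52 fwd max 0.068 x 0.007 0.019
0.1 66 fwd max 0.069 x -0.018 0.022
0.112 97 fwd max 0.069 x -0.018 0.021
0.124 60 fwd max 0.065 x -0.008 0.013
0.136 108 fwd max 0.039 x -0.031 0.038
0.148 145 fwd max 0.04 x -0.033 0.039
0.16 139 fwd max 0.039 x -0.029 0.039
0.172 201 fwd max 0.039 x -0.035 0.039
top
0.004 15 fwd max 0.064 x -0.031 0.036
0.016 1 fwd max 0.048 x -0.005 -0.005
0.028 5 fwd max 0.051 x -0.009 -0.005
0.04 1 fwd max 0.044 x -0.009 -0.009
0.052 3 fwd max 0.051 x -0.011 0.001
0.064 18 fwd max 0.068 x -0.012 0.001
0.076 44 fwd max 0.069 x -0.016 0.018
0.088 54 fwd max 0.07 x -0.016 0.019
0.1 33 fwd max 0.07 x -0.016 0.018
0.112 101 fwd max 0.068 x -0.012 0.014
0.124 75 fwd max 0.065 x -0.01 0.013
0.136 27 fwd max 0.037 x -0.029 0.02
0.148 37 fwd max 0.037 x -0.027 0.017
0.16 27 fwd max 0.037 x -0.025 0.013
0.172 3 fwd max 0.037 x -0.021 0.002
```

The finger's elbow bulges about 12 mm beyond the tip at z ≈ 0.07 to 0.13. Before touching the peg I'll compare the two profiles precisely.

```bash
python3 - <<'E'
from plan import *
s=arm.sense();R=Ro.from_quat(s["tcp_rot"]).as_matrix()
_,d=arm.grab_frame("scene");K,T=cal("scene");v,u=np.nonzero(d>0)
q=np.linalg.inv(K)@np.c_[u,v,np.ones(len(u))].T*d[v,u]
p=(T[:3,:3]@q).T+T[:3,3]; t=(p-s["ee_pos"])@R; f=-t[:,1]
g=(abs(t[:,0])<.03)&(f>.0)&(f<.13)&(p[:,2]>.006)
for z in np.arange(.006,.16,.008):
    k=g&(p[:,2]>z)&(p[:,2]<z+.008)
    h=np.sort(f[k]); 
    if len(h)<4: continue
    i=np.argmax(np.diff(h)); pk=t[k][f[k]>h[i]]
    print(round(z+.004,3),"hand top3",h[max(0,i-3):i+1].round(4),"| peg min",h[i+1:i+4].round(4),"peg x-width",pk[:,0].min().round(3),pk[:,0].max().round(3))
E
```

```text
0.01 hand top3 [0.1044 0.1048 0.1068 0.107 ] | peg min [0.1103 0.1109 0.111 ] peg x-width -0.019 0.019
0.018 hand top3 [0.0466 0.0481] | peg min [0.0927 0.094  0.1005] peg x-width -0.019 0.022
0.026 hand top3 [0.0485 0.0508 0.0524 0.0534] | peg min [0.0952 0.0986 0.0997] peg x-width -0.02 0.023
0.034 hand top3 [0.0563 0.0564 0.0579 0.0584] | peg min [0.0861 0.089  0.0902] peg x-width -0.024 0.021
0.042 hand top3 [0.0571 0.0572 0.0574 0.0594] | peg min [0.0911 0.0935 0.0955] peg x-width -0.017 0.016
0.05 hand top3 [0.0569 0.0574 0.0577 0.0578] | peg min [0.0965 0.0971 0.0977] peg x-width -0.016 0.013
0.058 hand top3 [0.0521 0.0527 0.0556 0.0559] | peg min [0.0966 0.0972 0.1009] peg x-width -0.011 0.013
0.066 hand top3 [0.0552 0.0557 0.0716 0.0719] | peg min [0.0972 0.0978 0.0986] peg x-width -0.014 0.012
0.074 hand top3 [0.0747 0.0753 0.0757 0.0767] | peg min [0.097  0.0981 0.0983] peg x-width -0.01 0.011
0.082 hand top3 [0.0732 0.0733 0.0739 0.0745] | peg min [0.0996 0.1014 0.104 ] peg x-width -0.011 0.011
0.09 hand top3 [0.0718 0.0728 0.0752 0.076 ] | peg min [0.1011 0.1016 0.1034] 
[... 258 characters left out ...]
.0701 0.0711 0.0716] | peg min [0.1033 0.1039 0.104 ] peg x-width -0.011 0.017
0.122 hand top3 [0.069  0.0693 0.0708 0.0718] | peg min [0.0901 0.0983 0.0991] peg x-width -0.017 0.017
0.13 hand top3 [0.0615 0.0629 0.0633 0.0672] | peg min [0.0933 0.0963 0.0998] peg x-width -0.017 0.018
0.138 hand top3 [0.0382 0.0389 0.0391 0.0391] | peg min [0.0959 0.0987 0.1016] peg x-width -0.02 0.018
0.146 hand top3 [0.0382 0.0385 0.0386 0.0408] | peg min [0.0834 0.0864 0.0868] peg x-width -0.021 0.018
0.154 hand top3 [0.0391 0.0391 0.04   0.0419] | peg min [0.0882 0.0895 0.0905] peg x-width -0.014 0.014
0.162 hand top3 [0.0226 0.0236 0.0236 0.0243] | peg min [0.0257 0.0267 0.0267] peg x-width -0.026 0.028
```

The elbow protrudes about 17 mm past the tip, while the waist is only 12 mm inside the foot. If the visible elbow collides, it would touch the waist first. I'll lower the tool and test gently in small steps, watching head against foot for tilt.

Emit:
carry_out(rows=[[1,0,0,0.15,0],[1,0,0,0.15,0],[1,0,-0.2,0,0],[1,0,-0.1,0,0],[1,0,0,0,0],[1,0,0,0,0]])

```text
time_s: 10.1
ee_pos: [0.4728, -0.1761, 0.0204]
tcp_rot: [0.974, -0.227, 0.0, 0.0]
wrist_force: [-0.1, 0.6, -0.6]
finger_gap: 0.0854
grasp_force: 0.2
```

```bash
cat > pegm.py <<'E'
from plan import *
# peg: silhouette of the dark peg in scene view is hand-adjacent, so use depth clouds in height bands around a guess
def peg(guess):
    cl=[]
    for n in("scene","top"):
        im,d=arm.grab_frame(n);K,T=cal(n);v,u=np.nonzero(d>0)
        q=np.linalg.inv(K)@np.c_[u,v,np.ones(len(u))].T*d[v,u]
        p=(T[:3,:3]@q).T+T[:3,3]; dark=im[v,u].max(1)<45
        cl.append((p[dark],im))
    out={}
    for nm,k,a,b,r,R in(("head",0,.125,.145,.02,.026),("waist",0,.06,.1,.0125,.02),("foot",0,.008,.026,.024,.03)):
        p=cl[k][0];c=np.array(guess,float);cam=cal("scene")[1][:2,3]
        for _ in range(8):
            m=(p[:,2]>a)&(p[:,2]<b)&(np.linalg.norm(p[:,:2]-c,axis=1)<R+.006)
            e=p[m,:2]-c;l=np.linalg.norm(e,axis=1)[:,None]
            if len(e)<8:break
            from scipy.optimize import least_squares
            c=least_squares(lambda c:np.linalg.norm(p[m,:2]-c,axis=1)-r,c,loss="soft_l1",f_scale=.002).x
        out[nm]=c.round(4).tolist()+[int(m.sum())]
    p=cl[1][0];m=(p[:,2]>.143)&(p[:,2]<.156)&(np.linalg.norm(p[:,:2]-guess,axis=1)<.04)
    out["tophead"]=np.round((p[m,:2].min(0)+p[m,:2].max(0))/2,4).tolist()+[int(m.sum()),p[m,2].max().round(3)] if m.sum() else None
    for n in("scene","top"):
        L=[onz(n,r["at"],0)[:2] for r in arm.landmark_of(n,"tall_peg")]
        L=[l for l in L if np.linalg.norm(l-guess)<.04]
        out["net_"+n]=L[0].round(4).tolist() if L else None
    return out
E
python3 - <<'E'
from pegm import *
print(peg((.512,-.096)),need(0,0,0))
E
```

```text
{'head': [0.5117, -0.0949, 133], 'waist': [0.5125, -0.0966, 178], 'foot': [0.5105, -0.0977, 100], 'tophead': [0.5116, -0.0955, 99, np.float64(0.154)], 'net_scene': None, 'net_top': [0.5095, -0.1006]} {'units': [-12.55, 1.28, 0.51], 'pos': [0.4727, -0.1764, 0.0204], 'yaw_y': -2.029, 'f': [0.3, -0.6, -0.7], 't': 10.3, 'gap': 0.0851}
```

Emit:
carry_out(rows=[[1,0,-0.05,0,0],[1,0,-0.05,0,0],[1,0,0,0,0],[1,0,0,0,0]])

```text
time_s: 10.7
ee_pos: [0.4745, -0.1726, 0.0203]
tcp_rot: [0.974, -0.227, -0.0, -0.0]
wrist_force: [-0.6, -0.5, 0.4]
finger_gap: 0.085
grasp_force: 0.4
```

```bash
python3 - <<'E'
from pegm import *
print(peg((.512,-.096)),need(0,0,0))
E
```

```text
{'head': [0.5154, -0.0862, 131], 'waist': [0.5152, -0.092, 182], 'foot': [0.5109, -0.0964, 88], 'tophead': [0.5146, -0.0858, 114, np.float64(0.153)], 'net_scene': [0.5172, -0.0989], 'net_top': [0.5136, -0.1029]} {'units': [-12.55, 1.38, 0.51], 'pos': [0.4744, -0.1727, 0.0203], 'yaw_y': -2.029, 'f': [0.0, -1.3, 0.5], 't': 10.9, 'gap': 0.0853}
```

Emit:
carry_out(rows=[[1,0,-0.05,0,0],[1,0,-0.05,0,0],[1,0,0,0,0],[1,0,0,0,0]])

```text
time_s: 11.3
ee_pos: [0.4762, -0.1689, 0.0202]
tcp_rot: [0.974, -0.227, -0.0, -0.0]
wrist_force: [-0.1, -0.6, 0.4]
finger_gap: 0.0854
grasp_force: 0.2
```

```bash
python3 - <<'E'
from pegm import *
print(peg((.513,-.094)),need(0,0,0))
E
```

```text
{'head': [0.5203, -0.0762, 123], 'waist': [0.5178, -0.0856, 166], 'foot': [0.5117, -0.0951, 83], 'tophead': [0.5207, -0.0749, 105, np.float64(0.155)], 'net_scene': [0.5156, -0.1003], 'net_top': [0.5132, -0.1]} {'units': [-12.54, 1.48, 0.51], 'pos': [0.4761, -0.169, 0.0202], 'yaw_y': -2.029, 'f': [-0.6, -0.1, -0.3], 't': 11.5, 'gap': 0.0857}
```

The peg is tilting, so the elbow does collide. I'll back off gently to let it settle upright.

Emit:
carry_out(rows=[[1,0,0.03,0,0],[1,0,0.03,0,0],[1,0,0.03,0,0],[1,0,0.03,0,0],[1,0,0.03,0,0],[1,0,0.03,0,0],[1,0,0.03,0,0],[1,0,0.04,0,0],[1,0,0.04,0,0],[1,0,0.04,0,0],[1,0,0.2,0,0],[1,0,0.2,0,0],[1,0,0,0,0]])

```text
time_s: 12.8
ee_pos: [0.4628, -0.1963, 0.0203]
tcp_rot: [0.974, -0.228, 0.0, 0.0]
wrist_force: [0.0, 0.6, 0.3]
finger_gap: 0.0854
grasp_force: 0.0
```

```bash
python3 - <<'E'
from pegm import *
print(peg((.512,-.096)),need(0,0,0))
# hand outline in tool frame, by height above TCP (both fingers; x sides)
s=arm.sense();R=Ro.from_quat(s["tcp_rot"]).as_matrix();t=[]
for n in("scene","top"):
    _,d=arm.grab_frame(n);K,T=cal(n);v,u=np.nonzero(d>0)
    q=np.linalg.inv(K)@np.c_[u,v,np.ones(len(u))].T*d[v,u];p=(T[:3,:3]@q).T+T[:3,3];p=p[p[:,2]>.005]
    t.append((p-s["ee_pos"])@R)
t=np.vstack(t);t=t[(abs(t[:,0])<.06)&(abs(t[:,1])<.082)]
for z in np.arange(-.015,.15,.01):
    k=t[(-t[:,2]>z)&(-t[:,2]<z+.01)]
    o=k[-k[:,1]>.044]; i=k[abs(k[:,1])<.042]
    f=lambda a:(np.percentile(a,[2,98]).round(3).tolist(),len(a)) if len(a)>3 else None
    print(round(z+.005,3),"outer x",f(o[:,0]),"outer y",f(-o[:,1]),"inner x",f(i[:,0]))
E
```

```text
{'head': [0.5099, -0.0981, 134], 'waist': [0.5111, -0.0969, 154], 'foot': [0.5104, -0.0979, 102], 'tophead': [0.5087, -0.0975, 111, np.float64(0.155)], 'net_scene': [0.5067, -0.1033], 'net_top': [0.5118, -0.097]} {'units': [-12.55, 0.75, 0.51], 'pos': [0.4633, -0.1953, 0.0203], 'yaw_y': -2.029, 'f': [0.2, 0.4, -0.3], 't': 13.0, 'gap': 0.0857}
-0.01 outer x ([-0.052, 0.011], 10) outer y ([0.049, 0.071], 10) inner x ([-0.013, 0.003], 4)
0.0 outer x ([-0.008, 0.013], 27) outer y ([0.047, 0.058], 27) inner x ([-0.002, 0.012], 9)
0.01 outer x ([-0.007, 0.013], 29) outer y ([0.046, 0.06], 29) inner x ([-0.007, 0.012], 10)
0.02 outer x ([-0.005, 0.013], 21) outer y ([0.046, 0.059], 21) inner x ([0.002, 0.012], 6)
0.03 outer x ([-0.012, 0.014], 7) outer y ([0.045, 0.069], 7) inner x None
0.04 outer x ([-0.012, 0.015], 75) outer y ([0.045, 0.075], 75) inner x ([-0.009, 0.016], 4)
0.05 outer x ([-0.011, 0.014], 40) outer y ([0.045, 0.075], 40) inner x ([-0.015, 0.018], 56)
0.06 outer x ([-0.011, 0.013], 30) outer y ([0.06, 0.073], 30) inner x ([-0.015, 0.018], 60)
0.07 outer x ([-0.011, 0.013], 41) outer y ([0.058, 0.071], 41) inner x ([-0.016, 0.021], 55)
0.08 outer x ([-0.011, 0.013], 41) outer y ([0.045, 0.071], 41) inner x ([-0.018, 0.021], 62)
0.09 outer x ([-0.011, 0.013], 137) outer y ([0.044, 0.069], 137) inner x ([-0.009, 0.013], 78)
0.1 outer x ([-0.009, 0.011], 5) outer y ([0.059, 0.065], 5) inner x ([-0.009, 0.032], 49)
0.11 outer x None outer y None inner x ([-0.029, 0.038], 133)
0.12 outer x None outer y None inner x ([-0.032, 0.038], 149)
0.13 outer x None outer y None inner x ([-0.027, 0.038], 140)
0.14 outer x None outer y None inner x ([-0.028, 0.039], 127)
0.15 outer x None outer y None inner x ([-0.031, 0.037], 174)
```

The peg settled upright at its old spot, about (0.511,-0.0975). The finger and elbow are both only about ±13 mm wide in tool x, so the plan is to push with the side edge of an open finger and let the elbow pass beside the waist. I'll search hand side and angle for clearance to the neighbours.

```bash
cat > clr.py <<'E'
from plan import *
def rd(p,x0,x1,y0,y1):
    return float(np.hypot(max(x0-p[0],0,p[0]-x1),max(y0-p[1],0,p[1]-y1)))
def rects(s): return dict(tip=(-.012,.012,.044,.058),elb=(-.013,.013,.044,.075),far=(-.013,.013,-.075,-.044),body=(-.038,.038,-.0425,.0425))
def tool(peg,h,phi,side):
    "tcp xy and heading of tool x, for push heading h; peg on side*tool y; contact normal phi off tool x"
    c=np.array([.012,.058])+.024*np.array([np.cos(phi),np.sin(phi)])
    hx=h+side*phi
    ex=np.array([np.cos(hx),np.sin(hx)]);ey=np.array([np.sin(hx),-np.cos(hx)])*side
    return np.array(peg)-c[0]*ex-c[1]*ey,hx,ex,ey,c
OBS=dict(purple=((.627,-.131),.024),orange=((.409,-.093),.024),ring=((.732,-.074),.036),sbin1=((.405,-.03),.006),sbin2=((.38,.0),.03),sh=((.43,.178),.015))
def check(peg,h,phi,side):
    t,hx,ex,ey,c=tool(peg,h,phi,side);o={}
    R=rects(1);o["elbow"]=rd(c,*R["elb"])-.0135;o["body"]=rd(c,*R["body"])-.0205
    for k,(q,r) in OBS.items():
        q=np.array(q)-t;q=(q@ex,q@ey);o[k]=min(rd(q,*v) for v in R.values())-r
    # bin front plane x_s=0 : corners of body and near elbow
    m=-9
    for x0,x1,y0,y1 in R.values():
        for x in(x0,x1):
            for y in(y0,y1): m=max(m,(t+x*ex+y*ey-S)@[np.cos(A),np.sin(A)])
    o["stand"]=-m
    return o
E
python3 - <<'E'
from clr import *
p0=np.array([.511,-.0975]);g=st(-.024,0);v=g-p0;h=np.arctan2(v[1],v[0]);print("h",h,"L",np.linalg.norm(v))
for side in(1,-1):
    for s in np.arange(-.02,.147,.0238):
        p=p0+s*v/np.linalg.norm(v)
        L=[]
        for ph in range(8,56,4):
            o=check(p,h,np.radians(ph),side);k=min(o,key=o.get);L.append((ph,k,round(o[k]*1000)))
        print(side,round(s,3),[f"{a}:{k}{m}" for a,k,m in L])
print(arm.sense()["joint_positions"])
E
```

```text
h 1.1119868625809082 L 0.14672339500061332
1 -0.02 ['8:orange-24', '12:orange-24', '16:orange-21', '20:orange-15', '24:orange-9', '28:orange-4', '32:orange2', '36:elbow5', '40:elbow4', '44:elbow3', '48:elbow2', '52:elbow0']
1 0.004 ['8:orange-24', '12:orange-24', '16:orange-24', '20:orange-24', '24:orange-24', '28:orange-24', '32:orange-18', '36:orange-12', '40:orange-6', '44:orange0', '48:elbow2', '52:elbow0']
1 0.028 ['8:orange-24', '12:orange-24', '16:orange-24', '20:orange-24', '24:orange-24', '28:orange-21', '32:orange-22', '36:orange-23', '40:orange-24', '44:orange-17', '48:orange-10', '52:orange-4']
1 0.051 ['8:orange-19', '12:orange-19', '16:orange-16', '20:orange-17', '24:orange-24', '28:orange-24', '32:orange-24', '36:orange-24', '40:orange-17', '44:orange-10', '48:orange-11', '52:orange-12']
1 0.075 ['8:sbin1-6', '12:sbin1-6', '16:sbin1-6', '20:orange-5', '24:orange-3', '28:orange-11', '32:orange-20', '36:orange-24', '40:orange-24', '44:orange-24', '48:orange-17', '52:orange-8']
1 0.099 ['8:body-2', '12:body0', '16:sbin1-2', '20:sbin1-1', '24:sbin10', '28:sbin11', '32:oran
[... 1189 characters left out ...]
ple0', '40:elbow4', '44:elbow3', '48:elbow2', '52:elbow0']
-1 0.099 ['8:purple-12', '12:purple-21', '16:purple-24', '20:purple-24', '24:purple-24', '28:purple-17', '32:purple-8', '36:purple1', '40:purple3', '44:elbow3', '48:elbow2', '52:elbow0']
-1 0.123 ['8:body-2', '12:body0', '16:purple-7', '20:purple-15', '24:purple-17', '28:purple-16', '32:purple-15', '36:purple-13', '40:purple-6', '44:purple3', '48:elbow2', '52:elbow0']
-1 0.147 ['8:body-2', '12:body0', '16:body2', '20:body3', '24:purple1', '28:purple-3', '32:purple-3', '36:purple-1', '40:purple-1', '44:purple0', '48:elbow2', '52:elbow0']
[-5.00702040e-01  1.28609813e-01  1.95252867e+00  1.17716548e-04
  1.06053045e+00  1.52829927e+00]
```

```bash
python3 - <<'E'
from clr import *
p0=np.array([.511,-.0975])
for h in(A,A+.08):
  for s in(-.02,.02,.05,.07,.09,.11):
    p=p0+s*np.array([np.cos(h),np.sin(h)])
    r=p-S;print(round(h,2),s,"st",round(r@[np.cos(A),np.sin(A)],3),round(r@[-np.sin(A),np.cos(A)],3),[(ph,)+min((round(v*1000),k) for k,v in check(p,h,np.radians(ph),-1).items()) for ph in(28,32,36,40)])
print()
for a,b in((-.1,.02),(-.07,.022),(-.06,.023),(-.04,.01),(-.024,0)):
  for dh in(0,-.3,-.6):
    p=st(a,b);print(a,b,dh,[(ph,)+min((round(v*1000),k) for k,v in check(p,A+dh,np.radians(ph),1).items()) for ph in(16,24,28,32,36)])
# start pose stage 1, 15 mm short of contact
h=A+.04
for ph in (34,):
    t,hx,*_=tool(p0-.018*np.array([np.cos(h),np.sin(h)]),h,np.radians(ph),-1)
    print(t,hx,need(*t,.017,hx-np.pi/2))
E
```

```text
1.27 -0.02 st -0.189 0.024 [(28, 6, 'body'), (32, 6, 'elbow'), (36, 5, 'elbow'), (40, 4, 'elbow')]
1.27 0.02 st -0.149 0.024 [(28, 6, 'body'), (32, 6, 'elbow'), (36, 5, 'elbow'), (40, 4, 'elbow')]
1.27 0.05 st -0.119 0.024 [(28, -4, 'purple'), (32, -1, 'purple'), (36, 4, 'purple'), (40, 4, 'elbow')]
1.27 0.07 st -0.099 0.024 [(28, -7, 'purple'), (32, 1, 'purple'), (36, 1, 'purple'), (40, 3, 'purple')]
1.27 0.09 st -0.079 0.024 [(28, -20, 'purple'), (32, -15, 'purple'), (36, -6, 'purple'), (40, 3, 'purple')]
1.27 0.11 st -0.059 0.024 [(28, -11, 'purple'), (32, -10, 'purple'), (36, -10, 'purple'), (40, -6, 'purple')]
1.35 -0.02 st -0.189 0.022 [(28, 6, 'body'), (32, 6, 'elbow'), (36, 5, 'elbow'), (40, 4, 'elbow')]
1.35 0.02 st -0.149 0.025 [(28, 4, 'purple'), (32, 6, 'elbow'), (36, 5, 'elbow'), (40, 4, 'elbow')]
1.35 0.05 st -0.119 0.028 [(28, -2, 'purple'), (32, -2, 'purple'), (36, 0, 'purple'), (40, 4, 'elbow')]
1.35 0.07 st -0.099 0.029 [(28, -16, 'purple'), (32, -7, 'purple'), (36, 2, 'purple'), (40, 4, 'elbow')]
1.35 0.09 st -0.079 0.031 [(28, -16, 'purple'), (32, -16, 'purple'), 
[... 1298 characters left out ...]
.01 -0.3 [(16, 2, 'body'), (24, 3, 'sbin2'), (28, 4, 'sbin2'), (32, 5, 'sbin2'), (36, 5, 'elbow')]
-0.04 0.01 -0.6 [(16, 2, 'body'), (24, 5, 'body'), (28, 6, 'body'), (32, 6, 'elbow'), (36, 3, 'sbin2')]
-0.024 0 0 [(16, 2, 'body'), (24, 5, 'body'), (28, 6, 'body'), (32, 6, 'elbow'), (36, 5, 'elbow')]
-0.024 0 -0.3 [(16, 2, 'body'), (24, 5, 'body'), (28, 6, 'body'), (32, 6, 'elbow'), (36, 5, 'elbow')]
-0.024 0 -0.6 [(16, -13, 'stand'), (24, 0, 'stand'), (28, 6, 'body'), (32, 6, 'elbow'), (36, 5, 'elbow')]
[ 0.52958564 -0.18962292] 0.720588054321928 {'units': [1.43, -0.86, 0.08], 'turn8': -8.44, 'pos': [0.4633, -0.1951, 0.0203], 'yaw_y': -2.029, 'f': [0.8, 0.1, -1.1], 't': 13.1, 'gap': 0.0853}
```

```bash
python3 - <<'E'
from clr import *
p0=np.array([.511,-.0975]);h=1.112
t,hx,*_=tool(p0-.015*np.array([np.cos(h),np.sin(h)]),h,np.radians(38),-1)
print(t,hx,check(p0-.015*np.array([np.cos(h),np.sin(h)]),h,np.radians(38),-1))
print(need(*t,.017,hx-np.pi/2))
# shift in tool axes after turning
ex=np.array([np.cos(hx),np.sin(hx)]);ey=np.array([np.sin(hx),-np.cos(hx)]);d=t-arm.sense()["ee_pos"][:2]
print("after turn units",d@ex/.04,d@ey/.04)
E
```

```text
[ 0.50808035 -0.18993001] 0.44877488424215484 {'elbow': 0.004412258086561328, 'body': 0.009775875407815795, 'purple': 0.0707116404277959, 'orange': 0.04104520774427963, 'ring': 0.17804460513010423, 'sbin1': 0.10829827301019668, 'sbin2': 0.12300424589841491, 'sh': 0.28522605285523206, 'stand': np.float64(0.19412304650461576)}
{'units': [0.95, -0.61, 0.08], 'turn8': -6.5, 'pos': [0.4633, -0.1951, 0.0203], 'yaw_y': -2.029, 'f': [0.8, 0.1, -1.1], 't': 13.1, 'gap': 0.0853}
after turn units 1.064749996410086 0.36852843593238344
```

Emit:
carry_out(rows=[[1,0,0.37,0,-0.93],[1,0,0,0,-0.93],[1,0,0,0,-0.93],[1,0,0,0,-0.93],[1,0,0,0,-0.93],[1,0,0,0,-0.93],[1,0,0,0,-0.92],[1,0,0,0.08,0],[1,0,0,0,0],[1,0,0,0,0]])

```text
time_s: 14.1
ee_pos: [0.4566, -0.2083, 0.0169]
tcp_rot: [0.975, 0.221, -0.0, -0.0]
wrist_force: [-0.2, 0.7, -0.6]
finger_gap: 0.0857
grasp_force: 0.0
```

```bash
python3 - <<'E'
from clr import *
p0=np.array([.511,-.0975]);h=1.112
p=p0-.012*np.array([np.cos(h),np.sin(h)])
t,hx,*_=tool(p,h,np.radians(38),-1)
print(need(*t,.017,hx-np.pi/2))
E
```

```text
{'units': [1.42, 0.09, -0.0], 'turn8': -0.02, 'pos': [0.4566, -0.2083, 0.0169], 'yaw_y': -1.124, 'f': [-0.2, 0.7, -0.6], 't': 14.1, 'gap': 0.0857}
```

Emit:
carry_out(rows=[[1,0.7,0.05,0,0],[1,0.72,0.04,0,0],[1,0.08,-0.06,0,0],[1,0.08,-0.06,0,0],[1,0.08,-0.06,0,0],[1,0.08,-0.06,0,0],[1,0,0,0,0],[1,0,0,0,0]])

```text
time_s: 14.9
ee_pos: [0.5164, -0.173, 0.017]
tcp_rot: [0.975, 0.223, -0.0, -0.0]
wrist_force: [-0.3, -0.6, -0.3]
finger_gap: 0.0856
grasp_force: 0.0
```

```bash
python3 - <<'E'
from pegm import *
print(peg((.512,-.096)),need(.511,-.0975,.017))
im=arm.grab_frame("scene")[0][:,:,::-1];cv2.imwrite("pics/c5.png",cv2.resize(im[100:220,190:330],(700,600),interpolation=2))
E
```

```text
{'head': [0.5126, -0.0972, 131], 'waist': [0.5125, -0.0965, 151], 'foot': [0.5107, -0.0976, 103], 'tophead': [0.5126, -0.0964, 119, np.float64(0.152)], 'net_scene': [0.517, -0.0924], 'net_top': [0.5093, -0.0988]} {'units': [0.69, -1.76, 0.0], 'pos': [0.5167, -0.1731, 0.0171], 'yaw_y': -1.122, 'f': [-0.7, -0.6, -0.6], 't': 15.1, 'gap': 0.0854}
```

View pics/c5.png

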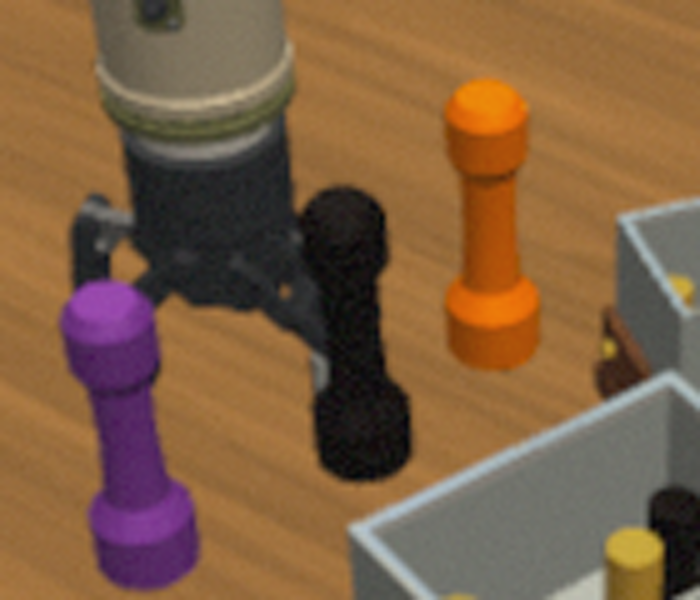

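The hand is beside the upright peg (its foot at (362,440)) with no contact yet, but the elbow-to-waist margin is thin at this angle. I'll use a smaller contact angle (22°) first to learn the true contact geometry.

```bash
python3 - <<'E'
from clr import *
p0=np.array([.5117,-.0972]);h=1.112
p=p0-.005*np.array([np.cos(h),np.sin(h)])
t,hx,*_=tool(p,h,np.radians(22),-1)
print(t,hx,need(*t,.015,hx-np.pi/2))
ex=np.array([np.cos(hx),np.sin(hx)]);ey=np.array([np.sin(hx),-np.cos(hx)]);d=t-arm.sense()["ee_pos"][:2]
print("after turn units",d@ex/.04,d@ey/.04)
E
```

```text
[ 0.52849205 -0.1744821 ] 0.7280275645612476 {'units': [0.25, 0.16, 0.05], 'turn8': -2.0, 'pos': [0.5167, -0.1731, 0.0171], 'yaw_y': -1.122, 'f': [-1.2, -0.1, -0.7], 't': 15.15, 'gap': 0.0858}
after turn units 0.19738440814113586 0.22248143381845423
```

Emit:
carry_out(rows=[[1,0,0,0,-1],[1,0,0,0,-1],[1,0,0.22,0.05,0],[1,0.2,0,0,0],[1,0.09,-0.04,0,0],[1,0.09,-0.04,0,0],[1,0.09,-0.04,0,0],[1,0,0,0,0],[1,0,0,0,0]])

```text
time_s: 16.05
ee_pos: [0.5335, -0.1631, 0.0151]
tcp_rot: [0.934, 0.356, -0.0, -0.0]
wrist_force: [-0.2, -0.3, 0.9]
finger_gap: 0.0854
grasp_force: 0.0
```

```bash
python3 - <<'E'
from pegm import *
print(peg((.513,-.094)),need(.511,-.0975,.017))
E
```

```text
{'head': [0.5116, -0.0947, 125], 'waist': [0.5127, -0.0936, 153], 'foot': [0.5119, -0.0944, 105], 'tophead': [0.5108, -0.0952, 112, np.float64(0.153)], 'net_scene': [0.5108, -0.097], 'net_top': [0.5147, -0.0991]} {'units': [0.68, -1.6, -0.05], 'pos': [0.5335, -0.1635, 0.0151], 'yaw_y': -0.843, 'f': [0.6, 0.6, 0.1], 't': 16.25, 'gap': 0.0849}
```

```bash
sed -i 's/\[.012,.058\]/[.011,.052]/; s/tip=(-.012,.012,.044,.058)/tip=(-.011,.011,.044,.058)/' clr.py; python3 - <<'E'
from clr import *
p0=np.array([.512,-.0945]);g=st(-.024,0);v=g-p0;h=np.arctan2(v[1],v[0]);print("h",h,"L",np.linalg.norm(v))
for side in(-1,1):
    for s in np.arange(0,.145,.0238) if side<0 else (.075,.09,.105,.12,.14):
        p=p0+s*v/np.linalg.norm(v)
        print(side,round(s,3),[(ph,)+min((round(x*1000),k) for k,x in check(p,h,np.radians(ph),side).items()) for ph in range(24,53,4)])
t,hx,*_=tool(p0-.004*v/np.linalg.norm(v),h,np.radians(38),-1)
print(t,hx,need(*t,.015,hx-np.pi/2))
E
```

```text
h 1.1089778856164287 L 0.14359142282886064
-1 0.0 [(24, -1, 'body'), (28, 0, 'body'), (32, 2, 'body'), (36, 3, 'body'), (40, 3, 'elbow'), (44, 2, 'elbow'), (48, 1, 'elbow'), (52, -1, 'elbow')]
-1 0.024 [(24, -1, 'body'), (28, 0, 'body'), (32, 2, 'body'), (36, 3, 'body'), (40, 3, 'elbow'), (44, 2, 'elbow'), (48, 1, 'elbow'), (52, -1, 'elbow')]
-1 0.048 [(24, -1, 'body'), (28, 0, 'body'), (32, 2, 'body'), (36, 3, 'body'), (40, 3, 'elbow'), (44, 2, 'elbow'), (48, 1, 'elbow'), (52, -1, 'elbow')]
-1 0.071 [(24, -4, 'purple'), (28, 0, 'body'), (32, 1, 'purple'), (36, 3, 'body'), (40, 3, 'elbow'), (44, 2, 'elbow'), (48, 1, 'elbow'), (52, -1, 'elbow')]
-1 0.095 [(24, -21, 'purple'), (28, -16, 'purple'), (32, -7, 'purple'), (36, 1, 'purple'), (40, 3, 'elbow'), (44, 2, 'elbow'), (48, 1, 'elbow'), (52, -1, 'elbow')]
-1 0.119 [(24, -11, 'purple'), (28, -10, 'purple'), (32, -9, 'purple'), (36, -8, 'purple'), (40, -3, 'purple'), (44, 2, 'elbow'), (48, 1, 'elbow'), (52, -1, 'elbow')]
-1 0.143 [(24, -1, 'body'), (28, 0, 'body'), (32, 2, 'body'), (36, 3, 'body'), (40, 3, 'elbow'), (44, 2, 'elbow'), (
[... 313 characters left out ...]
44, -7, 'orange'), (48, -7, 'orange'), (52, -6, 'orange')]
1 0.105 [(24, -1, 'body'), (28, 0, 'body'), (32, 2, 'body'), (36, 3, 'body'), (40, 3, 'elbow'), (44, 2, 'elbow'), (48, 1, 'elbow'), (52, -1, 'elbow')]
1 0.12 [(24, -1, 'body'), (28, 0, 'body'), (32, 2, 'body'), (36, 3, 'body'), (40, 3, 'elbow'), (44, 2, 'elbow'), (48, 1, 'elbow'), (52, -1, 'elbow')]
1 0.14 [(24, -1, 'body'), (28, 0, 'body'), (32, 2, 'body'), (36, 3, 'body'), (40, 3, 'elbow'), (44, 2, 'elbow'), (48, 1, 'elbow'), (52, -1, 'elbow')]
[ 0.51201783 -0.17122823] 0.4457527698585835 {'units': [-0.53, -0.21, 0.0], 'turn8': 2.02, 'pos': [0.5335, -0.1635, 0.0151], 'yaw_y': -0.843, 'f': [0.6, 0.6, 0.1], 't': 16.25, 'gap': 0.0849}
```

Emit:
carry_out(rows=[[1,-0.53,0,0,0],[1,0,-0.21,0,0],[1,0,0,0,1],[1,0,0,0,1.0],[1,0,0,0,0],[1,0.08,-0.06,0,0],[1,0.08,-0.06,0,0],[1,0.08,-0.06,0,0],[1,0.08,-0.06,0,0],[1,0.08,-0.06,0,0],[1,0,0,0,0],[1,0,0,0,0]])

```text
time_s: 17.45
ee_pos: [0.5214, -0.1532, 0.0151]
tcp_rot: [0.975, 0.223, 0.0, -0.0]
wrist_force: [0.4, 0.2, -0.1]
finger_gap: 0.0855
grasp_force: 0.0
```

```bash
cat >> pegm.py <<'E'
def rep(g,side):
    o=peg(g);print({k:v for k,v in o.items()})
    p=np.mean([o["head"][:2],o["waist"][:2],o["foot"][:2]],0)
    s=arm.sense();R=Ro.from_quat(s["tcp_rot"]).as_matrix();d=R.T@np.r_[p-s["ee_pos"][:2],0]*1000
    r=p-S;print("peg",p.round(4),"st",round(r@[np.cos(A),np.sin(A)],4),round(r@[-np.sin(A),np.cos(A)],4),"in tool mm",d[:2].round(1))
    c=np.array([d[0]-11,abs(d[1])-52]);phi=np.arctan2(c[1],c[0]);hx=np.arctan2(R[1,0],R[0,0])
    gg=st(-.024,0)-p;h=np.arctan2(gg[1],gg[0]);th=h-hx
    print("phi",np.degrees(phi).round(1),"dist",np.hypot(*c).round(1),"goal dir in tool",np.round([np.cos(th),-np.sin(th)],3),"goal phi",np.degrees(-side*th).round(1),"L",np.linalg.norm(gg).round(4),"t",s["time_s"],"z",s["ee_pos"][2])
    return p
E
python3 - <<'E'
from pegm import *
rep((.518,-.083),-1)
E
```

```text
{'head': [0.5199, -0.0823, 136], 'waist': [0.5214, -0.0812, 161], 'foot': [0.5203, -0.0821, 100], 'tophead': [0.5196, -0.0829, 110, np.float64(0.152)], 'net_scene': [0.5282, -0.079], 'net_top': [0.5141, -0.0892]}
peg [ 0.5205 -0.0819] st -0.1511 0.0191 in tool mm [ 30.4 -64.9]
phi 33.5 dist 23.3 goal dir in tool [ 0.78  -0.625] goal phi 38.7 L 0.1285 t 17.65 z 0.015074653283226387
```

The peg slid 15 mm and stayed upright. Continuing, with small re-centring before each push.

Emit:
carry_out(rows=[[1,-0.08,0.07,0,0],[1,0.1,0,0,0],[1,0.08,-0.06,0,0],[1,0.08,-0.06,0,0],[1,0.08,-0.06,0,0],[1,0.08,-0.06,0,0],[1,0.08,-0.06,0,0],[1,0,0,0,0],[1,0,0,0,0]])

```text
time_s: 18.55
ee_pos: [0.5326, -0.1376, 0.0151]
tcp_rot: [0.975, 0.223, 0.0, -0.0]
wrist_force: [-0.0, 0.7, -1.1]
finger_gap: 0.0855
grasp_force: 0.0
```

```bash
python3 - <<'E'
from pegm import *
rep((.528,-.066),-1)
E
```

```text
{'head': [0.5308, -0.0657, 148], 'waist': [0.5318, -0.0649, 153], 'foot': [0.5308, -0.0659, 34], 'tophead': [0.5305, -0.0656, 109, np.float64(0.153)], 'net_scene': [0.5282, -0.064], 'net_top': [0.5345, -0.0637]}
peg [ 0.5311 -0.0655] st -0.1323 0.0138 in tool mm [ 30.3 -65.8]
phi 35.5 dist 23.7 goal dir in tool [ 0.766 -0.643] goal phi 40.0 L 0.1092 t 18.75 z 0.015069936370789041
```

Working well. Same again, 24 mm.

Emit:
carry_out(rows=[[1,-0.08,0.06,0,0],[1,0.1,0,0,0],[1,0.08,-0.06,0,0],[1,0.08,-0.06,0,0],[1,0.08,-0.06,0,0],[1,0.08,-0.06,0,0],[1,0.08,-0.06,0,0],[1,0.08,-0.06,0,0],[1,0,0,0,0],[1,0,0,0,0]])

```text
time_s: 19.75
ee_pos: [0.5454, -0.1182, 0.0152]
tcp_rot: [0.975, 0.223, 0.0, 0.0]
wrist_force: [-0.3, -0.1, 0.5]
finger_gap: 0.0857
grasp_force: 0.0
```

```bash
python3 - <<'E'
from pegm import *
from clr import check
p=rep((.544,-.045),-1)
R=Ro.from_quat(arm.sense()["tcp_rot"]).as_matrix();hx=np.arctan2(R[1,0],R[0,0])
for s in (0,.01,.02,.03):
  for ph in (40,43): 
    h=hx+np.radians(ph);o=check(p+s*np.array([np.cos(h),np.sin(h)]),h,np.radians(ph),-1);print(s,ph,{k:round(o[k]*1000) for k in("elbow","body","purple","stand")})
E
```

```text
{'head': [0.5433, -0.0466, 145], 'waist': [0.5442, -0.0455, 158], 'foot': [0.544, -0.045, 0], 'tophead': [0.5428, -0.046, 88, np.float64(0.151)], 'net_scene': None, 'net_top': [0.5471, -0.0534]}
peg [ 0.5438 -0.0457] st -0.1097 0.0074 in tool mm [ 30.3 -66.2]
phi 36.4 dist 24.0 goal dir in tool [ 0.739 -0.673] goal phi 42.3 L 0.086 t 19.95 z 0.015154244392204344
0 40 {'elbow': 3, 'body': 4, 'purple': 5, 'stand': 115}
0 43 {'elbow': 2, 'body': 5, 'purple': 5, 'stand': 115}
0.01 40 {'elbow': 3, 'body': 4, 'purple': 0, 'stand': 105}
0.01 43 {'elbow': 2, 'body': 5, 'purple': -1, 'stand': 105}
0.02 40 {'elbow': 3, 'body': 4, 'purple': -3, 'stand': 95}
0.02 43 {'elbow': 2, 'body': 5, 'purple': -3, 'stand': 95}
0.03 40 {'elbow': 3, 'body': 4, 'purple': -1, 'stand': 85}
0.03 43 {'elbow': 2, 'body': 5, 'purple': -1, 'stand': 85}
```

```bash
cat > clr2.py <<'E'
from clr import *
import clr
def check2(peg,hx,side,phi,full=False):
    t,_,ex,ey,c=tool(peg,hx-side*phi,phi,side);o={};R=rects(1)
    o["elbow"]=rd(c,*R["elb"])-.0135;o["body"]=rd(c,*R["body"])-.0205
    ftip=(-.011,.011,-.058,-.044);felb=R["far"]
    for k in("purple","orange"):
        q=np.array(OBS[k][0])-t;q=(q@ex,q@ey)
        o[k]=min(rd(q,*R["body"])-.0205,rd(q,*felb)-.015,rd(q,*ftip)-.024)
    for k in("sbin1","sbin2"):
        q=np.array(OBS[k][0])-t;q=(q@ex,q@ey);o[k]=min(rd(q,*v) for v in R.values())-OBS[k][1]
    return o,t
E
python3 - <<'E'
from clr2 import *
p0=np.array([.5438,-.0457]);g=st(-.024,0);v=g-p0;L=np.linalg.norm(v);hg=np.arctan2(v[1],v[0]);print(hg)
for side in(-1,1):
  for s in(0,.015,.03,.045,.06,.075,L):
    p=p0+s*v/L;best=[]
    for hd in np.radians([-10,-5,0,5,10]):
      for ph in range(30,47,2):
        hx=hg+hd+side*np.radians(ph);o,t=check2(p,hx,side,np.radians(ph));k=min(o,key=o.get);best.append((round(o[k]*1000,1),k,round(np.degrees(hd)),ph))
    best.sort(reverse=True);print(side,round(s,3),best[:4],[b for b in best if b[2]==0][:1])
E
```

```text
1.1872531185877881
-1 0 [(3.4, 'elbow', -5, 38), (3.4, 'elbow', -10, 38), (3.1, 'body', -5, 36), (3.1, 'body', -10, 36)] [(2.9, 'elbow', 0, 40)]
-1 0.015 [(3.4, 'elbow', -5, 38), (3.4, 'elbow', -10, 38), (3.1, 'body', -10, 36), (2.9, 'elbow', -5, 40)] [(1.8, 'elbow', 0, 44)]
-1 0.03 [(3.4, 'elbow', -5, 38), (3.4, 'elbow', -10, 38), (3.1, 'body', -5, 36), (3.1, 'body', -10, 36)] [(2.9, 'elbow', 0, 40)]
-1 0.045 [(3.4, 'elbow', -5, 38), (3.4, 'elbow', -10, 38), (3.1, 'body', -5, 36), (3.1, 'body', -10, 36)] [(2.3, 'elbow', 0, 42)]
-1 0.06 [(3.4, 'elbow', -10, 38), (3.1, 'body', -10, 36), (2.9, 'elbow', -5, 40), (2.9, 'elbow', -10, 40)] [(1.6, 'purple', 0, 44)]
-1 0.075 [(3.4, 'elbow', 10, 38), (3.4, 'elbow', 0, 38), (3.4, 'elbow', -5, 38), (3.4, 'elbow', -10, 38)] [(3.4, 'elbow', 0, 38)]
-1 0.086 [(3.4, 'elbow', 10, 38), (3.4, 'elbow', 5, 38), (3.4, 'elbow', 0, 38), (3.4, 'elbow', -5, 38)] [(3.4, 'elbow', 0, 38)]
1 0 [(3.4, 'elbow', 10, 38), (3.4, 'elbow', 5, 38), (3.1, 'body', 10, 36), (2.9, 'elbow', 10, 40)] [(1.8, 'orange', 0, 42)]
1 0.015 [(3.4, 'elbow', 10, 38), (3.1, 'body', 10, 36), (2.9, 'elbow', 10, 40), (2.9, 'elbow', 5, 40)] [(1.2, 'elbow', 0, 46)]
1 0.03 [(3.4, 'elbow', 10, 38), (3.4, 'elbow', 5, 38), (3.4, 'elbow', 0, 38), (3.4, 'elbow', -10, 38)] [(3.4, 'elbow', 0, 38)]
1 0.045 [(3.4, 'elbow', 10, 38), (3.4, 'elbow', 5, 38), (3.4, 'elbow', 0, 38), (3.4, 'elbow', -5, 38)] [(3.4, 'elbow', 0, 38)]
1 0.06 [(3.4, 'elbow', 10, 38), (3.4, 'elbow', 5, 38), (3.4, 'elbow', 0, 38), (3.4, 'elbow', -5, 38)] [(3.4, 'elbow', 0, 38)]
1 0.075 [(3.4, 'elbow', 10, 38), (3.4, 'elbow', 5, 38), (3.4, 'elbow', 0, 38), (3.4, 'elbow', -5, 38)] [(3.4, 'elbow', 0, 38)]
1 0.086 [(3.4, 'elbow', 10, 38), (3.4, 'elbow', 5, 38), (3.4, 'elbow', 0, 38), (3.4, 'elbow', -5, 38)] [(3.4, 'elbow', 0, 38)]
```

Emit:
carry_out(rows=[[1,-0.1,0.05,0,0],[1,0,0,0,0.3],[1,0.06,0,0,0],[1,0.08,-0.06,0,0],[1,0.08,-0.06,0,0],[1,0.08,-0.06,0,0],[1,0.08,-0.06,0,0],[1,0,0,0,0],[1,0,0,0,0]])

```text
time_s: 20.85
ee_pos: [0.5527, -0.1068, 0.0151]
tcp_rot: [0.979, 0.203, -0.0, -0.0]
wrist_force: [-0.7, 0.0, -0.2]
finger_gap: 0.0852
grasp_force: 0.0
```

```bash
python3 - <<'E'
from pegm import *
from clr2 import *
p=rep((.551,-.031),-1)
R=Ro.from_quat(arm.sense()["tcp_rot"]).as_matrix();hx=np.arctan2(R[1,0],R[0,0]);print(hx)
for s in (0,.008,.016,.024):
  for ph in (36,39): 
    h=hx+np.radians(ph);o,t=check2(p+s*np.array([np.cos(h),np.sin(h)]),hx,-1,np.radians(ph));print(s,ph,{k:round(o[k]*1000) for k in("elbow","body","purple")})
n=[l for l in arm.landmark_of("top","tall_peg")];print([onz("top",l["at"],0)[:2].round(3) for l in n])
E
```

```text
{'head': [0.5525, -0.0339, 143], 'waist': [0.5531, -0.0328, 160], 'foot': [0.551, -0.031, 0], 'tophead': [0.5517, -0.0343, 92, np.float64(0.151)], 'net_scene': [0.5533, -0.0376], 'net_top': [0.5513, -0.0342]}
peg [ 0.5522 -0.0326] st -0.0947 0.0033 in tool mm [ 29.1 -68.6]
phi 42.5 dist 24.6 goal dir in tool [ 0.682 -0.732] goal phi 47.0 L 0.0707 t 21.05 z 0.015108660790418539
0.40731248131610825
0 36 {'elbow': 4, 'body': 3, 'purple': 4}
0 39 {'elbow': 3, 'body': 4, 'purple': 3}
0.008 36 {'elbow': 4, 'body': 3, 'purple': 2}
0.008 39 {'elbow': 3, 'body': 4, 'purple': 1}
0.016 36 {'elbow': 4, 'body': 3, 'purple': 2}
0.016 39 {'elbow': 3, 'body': 4, 'purple': 2}
0.024 36 {'elbow': 4, 'body': 3, 'purple': 5}
0.024 39 {'elbow': 3, 'body': 4, 'purple': 5}
[array([ 0.551, -0.034])]
```

The peg is upright at stand (-0.095, 0.002). To keep clear of the purple peg I'll lift over to the other side and push from there.

```bash
python3 - <<'E'
from clr2 import *
p0=np.array([.5528,-.0335]);g=st(-.024,0);v=g-p0;L=np.linalg.norm(v);hg=np.arctan2(v[1],v[0]);print(hg,L)
for s in(-.015,0,.015,.03,.045,L):
    p=p0+s*v/L;best=[]
    for hd in np.radians([-5,0,5,10]):
      for ph in range(34,43,2):
        hx=hg+hd+np.radians(ph);o,t=check2(p,hx,1,np.radians(ph));k=min(o,key=o.get);best.append((round(o[k]*1000,1),k,round(np.degrees(hd)),ph))
    best.sort(reverse=True);print(round(s,3),[max(b for b in best if b[2]==d) for d in(-5,0,5,10)])
h=hg+.06;ph=np.radians(38);u=np.array([np.cos(h),np.sin(h)])
t,hx,*_=tool(p0-.012*u,h,ph,1);print(t,hx,check2(p0-.012*u,hx,1,ph))
n=need(*t,.20,hx-np.pi/2);print(n)
print(arm.sense()["joint_positions"])
# mirrored alternative uses tool -x, finger -y : hx+pi
print("turn for hx",-np.degrees(hx-.407)/8,"alt",-np.degrees(hx-.407-np.pi)/8)
ex=np.array([np.cos(hx),np.sin(hx)]);ey=np.array([np.sin(hx),-np.cos(hx)]);d=t-arm.sense()["ee_pos"][:2]
print("after turn units",d@ex/.04,d@ey/.04)
E
```

```text
1.2402176560982332 0.07141617209559101
-0.015 [(1.1, 'orange', -5, 42), (3.4, 'elbow', 0, 38), (3.4, 'elbow', 5, 38), (3.4, 'elbow', 10, 38)]
0 [(-2.3, 'orange', -5, 42), (2.9, 'elbow', 0, 40), (3.4, 'elbow', 5, 38), (3.4, 'elbow', 10, 38)]
0.015 [(3.4, 'elbow', -5, 38), (3.4, 'elbow', 0, 38), (3.4, 'elbow', 5, 38), (3.4, 'elbow', 10, 38)]
0.03 [(3.4, 'elbow', -5, 38), (3.4, 'elbow', 0, 38), (3.4, 'elbow', 5, 38), (3.4, 'elbow', 10, 38)]
0.045 [(3.4, 'elbow', -5, 38), (3.4, 'elbow', 0, 38), (3.4, 'elbow', 5, 38), (3.4, 'elbow', 10, 38)]
0.071 [(3.4, 'elbow', -5, 38), (3.4, 'elbow', 0, 38), (3.4, 'elbow', 5, 38), (3.4, 'elbow', 10, 38)]
[ 0.49934379 -0.0982501 ] 1.9634427718560785 ({'elbow': 0.003412258086561327, 'body': 0.0037758754078157895, 'purple': 0.054647766537672005, 'orange': 0.0121975075662616, 'sbin1': 0.05790671447089756, 'sbin2': 0.07295726337023933}, array([ 0.49934379, -0.0982501 ]))
{'units': [-1.13, -0.73, -4.62], 'turn8': -11.15, 'pos': [0.5526, -0.1072, 0.0151], 'yaw_y': -1.164, 'f': [-0.7, -0.4, 0.2], 't': 21.1, 'gap': 0.085}
[-2.82666834e-01  2.83387849e-01  1.78344420e+00  5.82473914e-05
  1.07477399e+00  8.80861748e-01]
turn for hx -11.14720023512457 alt 11.35279976487543
after turn units 0.7157237842799626 -1.1452550445408756
```

Emit:
carry_out(rows=[[1,-0.3,0.2,0,0],[1,0,0,-0.9,0],[1,0,0,-0.95,0],[1,0,0,-0.95,0],[1,0,0,-0.95,0],[1,0,0,-0.9,0],[1,0,0,0,-0.93],[1,0,0,0,-0.93],[1,0,0,0,-0.93],[1,0,0,0,-0.93],[1,0,0,0,-0.93],[1,0,0,0,-0.93],[1,0,0,0,-0.93],[1,0,0,0,-0.93],[1,0,0,0,-0.93],[1,0,0,0,-0.93],[1,0,0,0,-0.93],[1,0,0,0,-0.92],[1,0,0,0,0]])

```text
time_s: 23.0
ee_pos: [0.5444, -0.12, 0.2011]
tcp_rot: [0.555, 0.832, -0.0, 0.0]
wrist_force: [-0.9, 0.7, 0.6]
finger_gap: 0.0854
grasp_force: 0.0
```

```bash
python3 - <<'E'
from pegm import *
from clr2 import *
p=rep((.552,-.034),1)
g=st(-.024,0);v=g-p;h=np.arctan2(v[1],v[0])+.06;u=np.array([np.cos(h),np.sin(h)])
t,hx,*_=tool(p-.012*u,h,np.radians(38),1);print(t,hx,need(*t,.015,hx-np.pi/2))
E
```

```text
{'head': [0.5518, -0.0341, 137], 'waist': [0.5525, -0.0328, 144], 'foot': [0.552, -0.034, 0], 'tophead': [0.5508, -0.0344, 100, np.float64(0.152)], 'net_scene': [0.5532, -0.0347], 'net_top': [0.5485, -0.0362]}
peg [ 0.5521 -0.0336] st -0.0957 0.003 in tool mm [76.6 39.6]
phi -10.7 dist 66.8 goal dir in tool [0.746 0.666] goal phi 41.8 L 0.0718 t 23.2 z 0.20108764705186968
[ 0.4980875  -0.09792012] 1.9548206661160512 {'units': [0.94, -0.87, 4.65], 'turn8': 0.04, 'pos': [0.5446, -0.1195, 0.2011], 'yaw_y': 0.39, 'f': [-0.3, -0.2, 0.1], 't': 23.2, 'gap': 0.0853}
```

Emit:
carry_out(rows=[[1,0.47,-0.44,0,0],[1,0.47,-0.43,0,0],[1,0,0,0.9,0],[1,0,0,0.9,0],[1,0,0,0.9,0],[1,0,0,0.9,0],[1,0,0,0.7,0],[1,0,0,0.35,0],[1,0,0,0,0],[1,0.08,0.06,0,0],[1,0.08,0.06,0,0],[1,0.08,0.06,0,0],[1,0.08,0.06,0,0],[1,0,0,0,0],[1,0,0,0,0]])

```text
time_s: 24.7
ee_pos: [0.5023, -0.0821, 0.0152]
tcp_rot: [0.555, 0.832, 0.0, 0.0]
wrist_force: [0.3, -0.6, 0.1]
finger_gap: 0.0852
grasp_force: 0.0
```

```bash
sed -i 's/p=np.mean(\[o\["head"\]\[:2\],o\["waist"\]\[:2\],o\["foot"\]\[:2\]\],0)/p=np.mean([o["head"][:2],o["waist"][:2]],0)/' pegm.py; python3 - <<'E'
from pegm import *
rep((.553,-.03),1)
E
```

```text
{'head': [0.5522, -0.0306, 141], 'waist': [0.555, -0.0322, 219], 'foot': [0.5702, -0.0438, 8], 'tophead': [0.5518, -0.0294, 65, np.float64(0.151)], 'net_scene': [0.5541, -0.0376], 'net_top': [0.5485, -0.0337]}
peg [ 0.5536 -0.0314] st -0.0931 0.0023 in tool mm [27.3 67.1]
phi 42.9 dist 22.2 goal dir in tool [0.75  0.661] goal phi 41.4 L 0.0692 t 24.9 z 0.014968207727807933
```

Emit:
carry_out(rows=[[1,0.08,0.06,0,0],[1,0.08,0.06,0,0],[1,0.08,0.06,0,0],[1,0,0,0,0],[1,0,0,0,0]])

```text
time_s: 25.4
ee_pos: [0.5052, -0.0704, 0.0151]
tcp_rot: [0.555, 0.832, 0.0, -0.0]
wrist_force: [0.5, -0.5, -0.2]
finger_gap: 0.0857
grasp_force: 0.0
```

```bash
python3 - <<'E'
from pegm import *
rep((.556,-.02),1)
im=arm.grab_frame("scene")[0][:,:,::-1];cv2.imwrite("pics/c6.png",cv2.resize(im[100:220,210:350],(700,600),interpolation=2))
E
```

```text
{'head': [0.5534, -0.0188, 150], 'waist': [0.5571, -0.0211, 187], 'foot': [0.556, -0.02, 1], 'tophead': [0.5529, -0.0157, 55, np.float64(0.151)], 'net_scene': None, 'net_top': [0.5543, -0.024]}
peg [ 0.5552 -0.02  ] st -0.0817 0.004 in tool mm [27.7 65.7]
phi 39.4 dist 21.6 goal dir in tool [0.725 0.689] goal phi 43.5 L 0.0578 t 25.6 z 0.015101099195046569
```

View pics/c6.png

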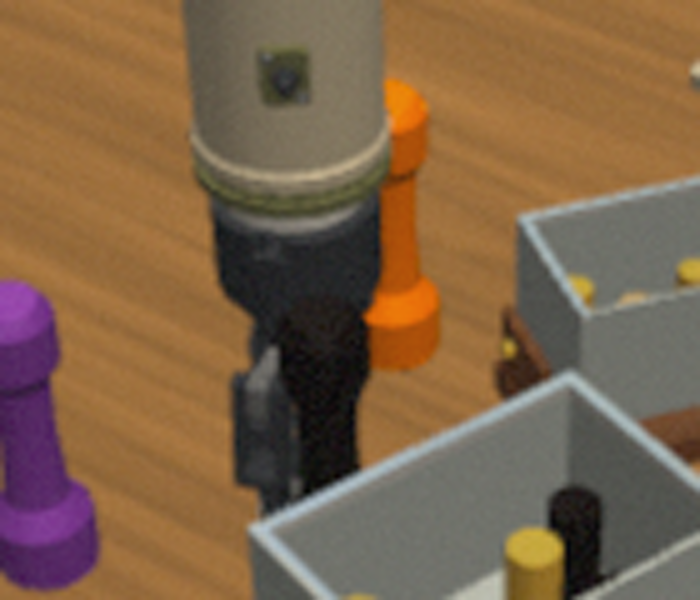

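The head is at crop (325,345) and the waist at (328,450): upright, with the finger beside it. I'll re-centre slightly and continue.

Emit:
carry_out(rows=[[1,-0.08,-0.06,0,0],[1,0.1,0,0,0],[1,0.08,0.06,0,0],[1,0.08,0.06,0,0],[1,0.08,0.06,0,0],[1,0.08,0.06,0,0],[1,0,0,0,0],[1,0,0,0,0]])

```text
time_s: 26.45
ee_pos: [0.5067, -0.055, 0.0151]
tcp_rot: [0.555, 0.832, 0.0, -0.0]
wrist_force: [-0.5, -0.0, 0.0]
finger_gap: 0.0855
grasp_force: 0.0
```

```bash
python3 - <<'E'
from pegm import *
rep((.56,-.004),1)
E
```

```text
{'head': [0.556, -0.003, 143], 'waist': [0.5601, -0.0077, 132], 'foot': [0.56, -0.004, 0], 'tophead': [0.5551, 0.0002, 34, np.float64(0.151)], 'net_scene': None, 'net_top': [0.5574, -0.0018]}
peg [ 0.5581 -0.0054] st -0.0669 0.0056 in tool mm [26.5 66.7]
phi 43.4 dist 21.3 goal dir in tool [0.682 0.731] goal phi 47.0 L 0.0433 t 26.65 z 0.01510773608577621
```

```bash
python3 - <<'E'
from clr2 import *
p=np.array([.5565,-.0035]);g=st(-.026,-.002);v=g-p;L=np.linalg.norm(v);h=np.arctan2(v[1],v[0]);u=v/L;ph=np.radians(37)
for s in(-.006,0,.02,L):
    o,t=check2(p+s*u,h+ph,1,ph);print(s,{k:round(x*1000) for k,x in o.items()})
t,hx,*_=tool(p-.006*u,h,ph,1);print(h,hx,L,need(*t,.015,hx-np.pi/2))
E
```

```text
-0.006 {'elbow': 4, 'body': 3, 'purple': 83, 'orange': 12, 'sbin1': 9, 'sbin2': 24}
0 {'elbow': 4, 'body': 3, 'purple': 83, 'orange': 18, 'sbin1': 8, 'sbin2': 22}
0.02 {'elbow': 4, 'body': 3, 'purple': 86, 'orange': 38, 'sbin1': 18, 'sbin2': 22}
0.040763117200884304 {'elbow': 4, 'body': 3, 'purple': 93, 'orange': 59, 'sbin1': 31, 'sbin2': 29}
1.0350565629499098 1.6808283861878117 0.040763117200884304 {'units': [0.37, -0.28, 0.0], 'turn8': 2.03, 'pos': [0.5066, -0.0554, 0.0151], 'yaw_y': 0.393, 'f': [-0.3, -0.7, -0.5], 't': 26.65, 'gap': 0.0857}
```

Emit:
carry_out(rows=[[1,0,-0.28,0,0],[1,0,0,0,1],[1,0,0,0,1],[1,0.17,-0.05,0,0],[1,0.18,-0.05,0,0],[1,0.08,0.06,0,0],[1,0.08,0.06,0,0],[1,0.08,0.06,0,0],[1,0.08,0.06,0,0],[1,0.08,0.06,0,0],[1,0,0,0,0],[1,0,0,0,0]])

```text
time_s: 27.85
ee_pos: [0.5009, -0.0288, 0.0151]
tcp_rot: [0.665, 0.746, 0.0, -0.0]
wrist_force: [-0.7, -0.5, 0.7]
finger_gap: 0.0855
grasp_force: 0.0
```

```bash
python3 - <<'E'
from pegm import *
rep((.563,.011),1)
im=arm.grab_frame("top")[0][:,:,::-1];cv2.imwrite("pics/c7.png",cv2.resize(im[110:270,280:440],(600,600),interpolation=2))
E
```

```text
{'head': [0.5617, 0.008, 145], 'waist': [0.5658, 0.0003, 82], 'foot': [0.563, 0.011, 0], 'tophead': [0.5662, 0.0207, 12, np.float64(0.151)], 'net_scene': None, 'net_top': [0.5618, 0.0067]}
peg [0.5638 0.0042] st -0.0562 0.003 in tool mm [25.8 66.3]
phi 44.1 dist 20.6 goal dir in tool [0.876 0.482] goal phi 28.8 L 0.0323 t 28.05 z 0.015081036220115501
```

View pics/c7.png

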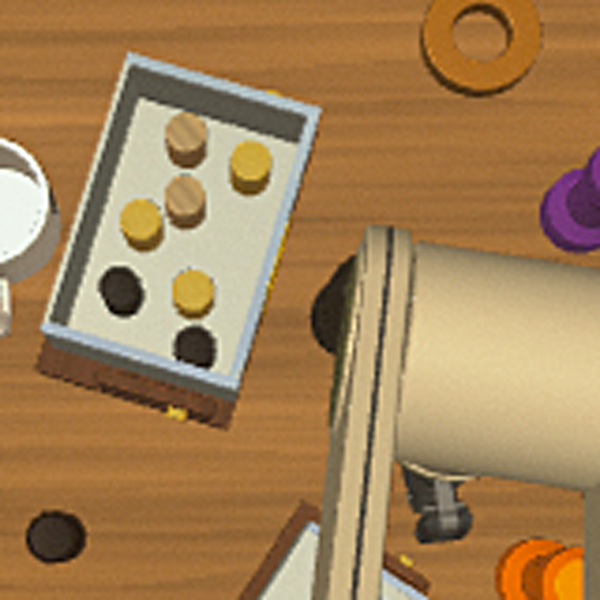

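The top view shows the peg's head edge at crop (312,310) approaching the yellow stripe at (282,255). The bin is still shut.

Emit:
carry_out(rows=[[1,-0.08,-0.05,0,0],[1,0.1,0,0,0],[1,0.08,0.06,0,0],[1,0.08,0.06,0,0],[1,0.08,0.06,0,0],[1,0.08,0.06,0,0],[1,0,0,0,0],[1,0,0,0,0]])

```text
time_s: 28.9
ee_pos: [0.507, -0.0143, 0.0151]
tcp_rot: [0.665, 0.746, 0.0, 0.0]
wrist_force: [-0.0, -0.0, -0.2]
finger_gap: 0.0854
grasp_force: 0.0
```

```bash
python3 - <<'E'
from pegm import *
rep((.57,.021),1)
E
```

```text
{'head': [0.5686, 0.0223, 144], 'waist': [0.5671, -0.0065, 57], 'foot': [0.57, 0.021, 0], 'tophead': [0.5713, 0.0397, 3, np.float64(0.145)], 'net_scene': None, 'net_top': [0.5683, 0.0194]}
peg [0.5678 0.0079] st -0.0514 0.0001 in tool mm [15.4 63.2]
phi 68.4 dist 12.0 goal dir in tool [0.915 0.404] goal phi 23.8 L 0.0274 t 29.1 z 0.015132967935916562
```

Emit:
carry_out(rows=[[1,-0.08,-0.05,0,0],[1,0.1,0,0,0],[1,0.07,0.05,0,0],[1,0.07,0.05,0,0],[1,0.07,0.05,0,0],[1,0,0,0,0]])

```text
time_s: 29.7
ee_pos: [0.51, -0.0045, 0.0151]
tcp_rot: [0.665, 0.746, 0.0, 0.0]
wrist_force: [0.4, -0.2, -0.1]
finger_gap: 0.0855
grasp_force: 0.0
```

Emit:
carry_out(rows=[[1,0.04,0.02,0,0],[1,0.04,0.02,0,0],[1,0,0,0,0]])

```text
time_s: 30.0
ee_pos: [0.511, -0.0017, 0.0151]
tcp_rot: [0.666, 0.746, -0.0, 0.0]
wrist_force: [-0.9, -2.2, 0.4]
finger_gap: 0.0855
grasp_force: 1.1
```

```bash
python3 - <<'E'
from pegm import *
rep((.572,.03),1);print(arm.sense()["wrist_force"])
E
```

```text
{'head': [0.5725, 0.0333, 113], 'waist': [0.572, 0.03, 3], 'foot': [0.572, 0.03, 0], 'tophead': None, 'net_scene': None, 'net_top': None}
peg [0.5722 0.0316] st -0.0274 0.0029 in tool mm [26.2 64.7]
phi 39.9 dist 19.8 goal dir in tool [0.442 0.897] goal phi 63.8 L 0.0044 t 30.2 z 0.015122839267970947
[ 0.32167682 -2.20801636  0.4298289 ]
```

Emit:
carry_out(rows=[[1,0.03,0.015,0,0],[1,0,0,0,0],[1,0,0,0,0]])

```text
time_s: 30.5
ee_pos: [0.5111, -0.0014, 0.0151]
tcp_rot: [0.666, 0.746, -0.001, 0.0]
wrist_force: [-2.9, -8.0, 2.7]
finger_gap: 0.0857
grasp_force: 4.5
```

The force rose to 8.5 N with almost no motion, so the peg is against the sill. Withdraw and check.

Emit:
carry_out(rows=[[1,-0.04,-0.03,0,0],[1,-0.08,-0.06,0,0],[1,-0.2,-0.15,0,0],[1,-0.3,-0.2,0,0],[1,0,0,-0.8,0],[1,0,0,-0.9,0],[1,0,0,-0.9,0],[1,0,0,-0.9,0],[1,0,0,-0.9,0],[1,-0.8,0,-0.4,0],[1,-0.9,0,0,0],[1,-0.9,0,0,0],[1,-0.9,0,0,0],[1,-0.9,0,0,0],[1,-0.9,0,0,0],[1,0,0,0,0],[1,0,0,0,0]])

```text
time_s: 32.2
ee_pos: [0.5199, -0.2388, 0.2066]
tcp_rot: [0.666, 0.746, 0.0, -0.001]
wrist_force: [0.7, -0.1, -1.1]
finger_gap: 0.0854
grasp_force: 0.0
```

```bash
python3 - <<'E'
from pegm import *
rep((.574,.033),1)
ims=[]
for n,(a,b,c,e) in (("scene",(100,300,180,380)),("top",(90,290,280,480))):
    im=arm.grab_frame(n)[0][:,:,::-1]; ims.append(cv2.resize(im[a:b,c:e],(400,400),interpolation=2))
    for k in ("short_peg_a","ring","mug"): print(n,k,[onz(n,r["at"],0)[:2].round(3) for r in arm.landmark_of(n,k)[:2]])
cv2.imwrite("pics/c8.png",np.hstack(ims))
E
```

```text
{'head': [0.573, 0.0333, 99], 'waist': [0.574, 0.033, 0], 'foot': [0.574, 0.033, 0], 'tophead': [0.5744, 0.0347, 55, np.float64(0.152)], 'net_scene': None, 'net_top': None}
peg [0.5735 0.0332] st -0.0256 0.0021 in tool mm [262.1  83.4]
phi 7.1 dist 253.0 goal dir in tool [0.231 0.973] goal phi 76.7 L 0.0026 t 32.4 z 0.20704846505120203
scene short_peg_a [array([0.418, 0.178]), array([0.776, 0.029])]
scene ring [array([ 0.727, -0.067])]
scene mug [array([0.623, 0.223])]
top short_peg_a [array([0.777, 0.027]), array([0.6  , 0.043])]
top ring [array([ 0.721, -0.076])]
top mug [array([0.624, 0.22 ])]
```

View pics/c8.png

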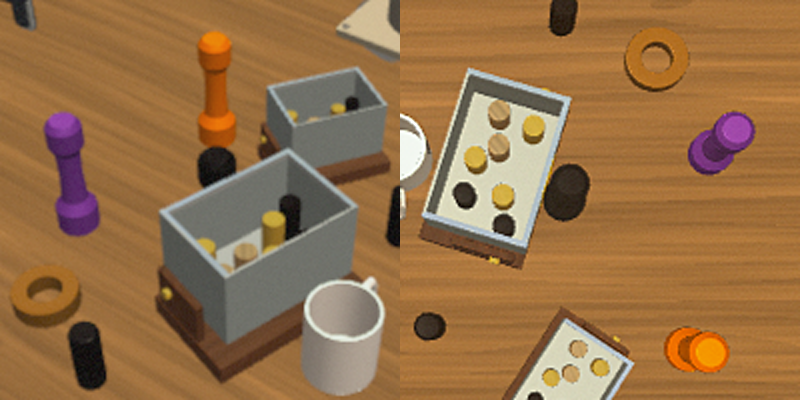

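The peg stands against the sill in front of the shut bin (top crop (565,195)), and everything else is in place. Some yellow shows at (552,172), so I'll check the offset to the stripe numerically.

```bash
python3 - <<'E'
from plan import *
im,d=arm.grab_frame("top")
for a,b,z in((0,.02,.02),(0,-.02,.02),(-.024,0,.03),(-.024,0,.15)): print(a,b,z,proj("top",np.r_[st(a,b),z]).round(1))
hsv=cv2.cvtColor(im,cv2.COLOR_RGB2HSV)
y=(hsv[...,0]>20)&(hsv[...,0]<32)&(hsv[...,1]>150)&(hsv[...,2]>110)
v,u=np.nonzero(y[150:215,345:372]);print([(x+345,q+150) for x,q in zip(u,v)][:40])
k=(im.max(2)<50);n,l,s,c=cv2.connectedComponentsWithStats(k[160:215,345:385].astype(np.uint8));print(s[1:]+[345,160,0,0,0])
# unobstructed stripe at start image
i0=cv2.imread("pics/top1.png");h0=cv2.cvtColor(i0,cv2.COLOR_BGR2HSV)
y=(h0[...,0]>20)&(h0[...,0]<32)&(h0[...,1]>150)&(h0[...,2]>110)
v,u=np.nonzero(y[150:215,350:372]);print("before",[(x+350,q+150) for x,q in zip(u,v)])
E
```

```text
0 0.02 0.02 [348.6 193.1]
0 -0.02 0.02 [353.6 176.2]
-0.024 0 0.03 [361.6 187.1]
-0.024 0 0.15 [364.4 179.2]
[(np.int64(345), np.int64(150)), (np.int64(346), np.int64(150)), (np.int64(347), np.int64(150)), (np.int64(348), np.int64(150)), (np.int64(349), np.int64(150)), (np.int64(350), np.int64(150)), (np.int64(345), np.int64(151)), (np.int64(346), np.int64(151)), (np.int64(347), np.int64(151)), (np.int64(348), np.int64(151)), (np.int64(349), np.int64(151)), (np.int64(350), np.int64(151)), (np.int64(351), np.int64(151)), (np.int64(345), np.int64(152)), (np.int64(346), np.int64(152)), (np.int64(347), np.int64(152)), (np.int64(348), np.int64(152)), (np.int64(349), np.int64(152)), (np.int64(350), np.int64(152)), (np.int64(351), np.int64(152)), (np.int64(345), np.int64(153)), (np.int64(346), np.int64(153)), (np.int64(347), np.int64(153)), (np.int64(348), np.int64(153)), (np.int64(349), np.int64(153)), (np.int64(350), np.int64(153)), (np.int64(351), np.int64(153)), (np.int64(345), np.int64(154)), (np.int64(346), np.int64(154)), (np.int64(347), np.int64(154)), (np.int64(348), np.int64(154))
[... 700 characters left out ...]
.int64(350), np.int64(156)), (np.int64(356), np.int64(170)), (np.int64(356), np.int64(171)), (np.int64(355), np.int64(173)), (np.int64(355), np.int64(174)), (np.int64(355), np.int64(175)), (np.int64(354), np.int64(176)), (np.int64(355), np.int64(176)), (np.int64(354), np.int64(177)), (np.int64(354), np.int64(178)), (np.int64(353), np.int64(180)), (np.int64(353), np.int64(181)), (np.int64(353), np.int64(182)), (np.int64(352), np.int64(183)), (np.int64(352), np.int64(184)), (np.int64(352), np.int64(185)), (np.int64(351), np.int64(186)), (np.int64(352), np.int64(186)), (np.int64(351), np.int64(187)), (np.int64(351), np.int64(188)), (np.int64(350), np.int64(191)), (np.int64(350), np.int64(192))]
```

```bash
python3 -c "
from workcell import arm
print(arm.job_done())"
```

```text
the job is handed in; nothing more can be done
None
```

The job is handed in: the bin is pushed fully shut and the tall ebony peg stands upright against the front of its stand, about 5 mm off the stripe's centre by my estimate. The first pushing angle caught the peg's waist and briefly tilted it about 10° before it settled back upright. The mug, the ring and the short pegs did not appear to have moved.

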